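# Pull-test the ball couplers on the spring gauges

### The job

Fit every ball coupler on the table onto the ball of the spring gauge of its own colour, flat down on the slide with the grip end away from the housing, and press its latch lever fully down. Pull-test the latched couplers in the order red, yellow, blue (skip a colour that is missing): draw the slide out by the coupler until the pointer stands in the green band, hold it there for a second, never into the red, and let it go back home. Leave the couplers seated and latched with the gauges at home, and do not knock the vial or the torch about.

Things in the scene. Friction and masses are not known exactly. Their poses are not given: they have to be found in the camera images.
- coupler_red: Loose ball coupler, 117 mm long, red latch lever on top; may be absent. Origin mid-length on the flat underside, x to the socket end, z up. Dark steel head 37 mm wide, 41 high, x +7 to +59; bar 22 wide, 30 high, x -58 to +10, 0.28 kg. Hold it by the black rubber grip at x -45 mm across y: with the TCP 26 mm above the underside the gripper clears the raised lever.
- socket_red (a point): Where the ball's centre belongs in the red coupler: 40 mm ahead of its origin, 22 mm above its underside. The pit is 25 mm square, 35 mm deep, open below.
- latch_red (a joint): Latch lever: 0 standing up, 0.7 rad pressed fully down (pawl under the ball). Stiff, 2 to 10 N at its end, stays where left. Turns on a pin at coupler x +14 mm, 34 mm up; its end, a plate 16 mm wide, reaches back over the bar: top of the end 71 mm above the underside at x -7 mm when up, 49 mm at x -26 mm when down.
- gauge_red: Spring pull gauge bolted to the table, grey housing with red band (x +34 to +99 mm, 62 wide, 67 high), base 205 x 70 x 20 mm. Origin on the table under the ball at rest, z up; pulls out along its -x. Flat steel slide, 34 wide, top 28 mm above the table, x -101 to +27, carries the ball. A seated coupler lies flat on it, x along the gauge's x, bar between two 8 mm high pins (x -55, 27 mm gap).
- ball_red (a point): Centre of the 22 mm steel ball of the red gauge, 50 mm above the table, 22 mm above the slide's top; moves with the slide.
- pull_red (a joint): How far the slide of the red gauge is out, m: 0 home, 0.060 end stop. A black pointer on the slide shows it on the white scale beside it: green band 35 to 45 mm, red from 53 mm. Spring: 2 N at home, about 8 N at 40 mm; goes home by itself, damped.
- coupler_yellow: Loose ball coupler, 117 mm long, yellow latch lever on top; may be absent. Origin mid-length on the flat underside, x to the socket end, z up. Dark steel head 37 mm wide, 41 high, x +7 to +59; bar 22 wide, 30 high, x -58 to +10, 0.28 kg. Hold it by the black rubber grip at x -45 mm across y: with the TCP 26 mm above the underside the gripper clears the raised lever.
- socket_yellow (a point): Where the ball's centre belongs in the yellow coupler: 40 mm ahead of its origin, 22 mm above its underside. The pit is 25 mm square, 35 mm deep, open below.
- latch_yellow (a joint): Latch lever: 0 standing up, 0.7 rad pressed fully down (pawl under the ball). Stiff, 2 to 10 N at its end, stays where left. Turns on a pin at coupler x +14 mm, 34 mm up; its end, a plate 16 mm wide, reaches back over the bar: top of the end 71 mm above the underside at x -7 mm when up, 49 mm at x -26 mm when down.
- gauge_yellow: Spring pull gauge bolted to the table, grey housing with yellow band (x +34 to +99 mm, 62 wide, 67 high), base 205 x 70 x 20 mm. Origin on the table under the ball at rest, z up; pulls out along its -x. Flat steel slide, 34 wide, top 28 mm above the table, x -101 to +27, carries the ball. A seated coupler lies flat on it, x along the gauge's x, bar between two 8 mm high pins (x -55, 27 mm gap).
- ball_yellow (a point): Centre of the 22 mm steel ball of the yellow gauge, 50 mm above the table, 22 mm above the slide's top; moves with the slide.
- pull_yellow (a joint): How far the slide of the yellow gauge is out, m: 0 home, 0.060 end stop. A black pointer on the slide shows it on the white scale beside it: green band 35 to 45 mm, red from 53 mm. Spring: 2 N at home, about 8 N at 40 mm; goes home by itself, damped.
- coupler_blue: Loose ball coupler, 117 mm long, blue latch lever on top; may be absent. Origin mid-length on the flat underside, x to the socket end, z up. Dark steel head 37 mm wide, 41 high, x +7 to +59; bar 22 wide, 30 high, x -58 to +10, 0.28 kg. Hold it by the black rubber grip at x -45 mm across y: with the TCP 26 mm above the underside the gripper clears the raised lever.
- socket_blue (a point): Where the ball's centre belongs in the blue coupler: 40 mm ahead of its origin, 22 mm above its underside. The pit is 25 mm square, 35 mm deep, open below.
- latch_blue (a joint): Latch lever: 0 standing up, 0.7 rad pressed fully down (pawl under the ball). Stiff, 2 to 10 N at its end, stays where left. Turns on a pin at coupler x +14 mm, 34 mm up; its end, a plate 16 mm wide, reaches back over the bar: top of the end 71 mm above the underside at x -7 mm when up, 49 mm at x -26 mm when down.
- gauge_blue: Spring pull gauge bolted to the table, grey housing with blue band (x +34 to +99 mm, 62 wide, 67 high), base 205 x 70 x 20 mm. Origin on the table under the ball at rest, z up; pulls out along its -x. Flat steel slide, 34 wide, top 28 mm above the table, x -101 to +27, carries the ball. A seated coupler lies flat on it, x along the gauge's x, bar between two 8 mm high pins (x -55, 27 mm gap).
- ball_blue (a point): Centre of the 22 mm steel ball of the blue gauge, 50 mm above the table, 22 mm above the slide's top; moves with the slide.
- pull_blue (a joint): How far the slide of the blue gauge is out, m: 0 home, 0.060 end stop. A black pointer on the slide shows it on the white scale beside it: green band 35 to 45 mm, red from 53 mm. Spring: 2 N at home, about 8 N at 40 mm; goes home by itself, damped.
- vial_amber: Amber glass vial, black cap, 27 mm across, 56 mm high; origin centre of the underside. Bystander.
- torch: Black hand torch lying down, 27 x 104 x 28 mm; origin centre of the underside. Bystander.
- case_lid (a point): Middle of the top edge of the standing lid of the open black sample case (fixed), 170 mm above the table; the lid spans 0.10 m either way along x and 40 mm either way along y, its front end 0.385 m from the robot. The fixed black power unit to the left (y over +0.08, x over 0.483 m) is 172 mm high. Carry things past these above them or along the table's front edge.

How it is judged:
On the way, in this order (a step that is already met when the one before it is completed fails the run):
1. the red coupler, seated on its ball and latched, is pulled until its gauge reads in the green band (35 to 45 mm), held 0.5 s (horizontal distance between socket_red and ball_red below 0.005 m and z of socket_red in the frame of gauge_red below 0.054 m and angle between coupler_red's own z axis and vertical below 0.1 rad and angle between the x axis of coupler_red and the x axis of gauge_red, either way round below 0.3 rad and value of joint latch_red above 0.58 rad and x of socket_red in the frame of gauge_red between -0.046 and -0.034 m), for 0.5 s.
2. the yellow coupler, seated on its ball and latched, is pulled until its gauge reads in the green band (35 to 45 mm), held 0.5 s (horizontal distance between socket_yellow and ball_yellow below 0.005 m and z of socket_yellow in the frame of gauge_yellow below 0.054 m and angle between coupler_yellow's own z axis and vertical below 0.1 rad and angle between the x axis of coupler_yellow and the x axis of gauge_yellow, either way round below 0.3 rad and value of joint latch_yellow above 0.58 rad and x of socket_yellow in the frame of gauge_yellow between -0.046 and -0.034 m), for 0.5 s.
3. the blue coupler, seated on its ball and latched, is pulled until its gauge reads in the green band (35 to 45 mm), held 0.5 s (horizontal distance between socket_blue and ball_blue below 0.005 m and z of socket_blue in the frame of gauge_blue below 0.054 m and angle between coupler_blue's own z axis and vertical below 0.1 rad and angle between the x axis of coupler_blue and the x axis of gauge_blue, either way round below 0.3 rad and value of joint latch_blue above 0.58 rad and x of socket_blue in the frame of gauge_blue between -0.046 and -0.034 m), for 0.5 s.
At the end, for the whole second after the job is handed in: Each coupler present is on the ball of its own colour (socket centre within 5 mm horizontally and not more than 4 mm high), level within 0.1 rad, in line with the gauge within 0.3 rad, its latch lever beyond 0.58 rad, its gauge slide within 8 mm of home, and at rest (horizontal distance between socket_red and ball_red below 0.005 m and z of socket_red in the frame of gauge_red below 0.054 m and angle between each of coupler_red, coupler_yellow, coupler_blue's own z axis and vertical below 0.1 rad and angle between the x axis of coupler_red and the x axis of gauge_red, either way round below 0.3 rad and value of joint each of latch_red, latch_yellow, latch_blue above 0.58 rad and x of socket_red in the frame of gauge_red above -0.008 m and linear speed of each of coupler_red, coupler_yellow, coupler_blue below 0.02 m/s and horizontal distance between socket_yellow and ball_yellow below 0.005 m and z of socket_yellow in the frame of gauge_yellow below 0.054 m and angle between the x axis of coupler_yellow and the x axis of gauge_yellow, either way round below 0.3 rad and x of socket_yellow in the frame of gauge_yellow above -0.008 m and horizontal distance between socket_blue and ball_blue below 0.005 m and z of socket_blue in the frame of gauge_blue below 0.054 m and angle between the x axis of coupler_blue and the x axis of gauge_blue, either way round below 0.3 rad and x of socket_blue in the frame of gauge_blue above -0.008 m); the robot touches nothing.
It fails at once if the vial amber is knocked away (distance of vial_amber from where it was at the start of the episode above 0.04 m).
It fails at once if the torch is knocked away (distance of torch from where it was at the start of the episode above 0.04 m).
It fails at once if a gauge is pulled into its red band (value of joint any of pull_red, pull_yellow, pull_blue above 0.053 m).
Of coupler_red, coupler_yellow, coupler_blue only 2 to 3 are there at a start; the rules pass over those that are not, and their reading is None.
At some moment in a run one of coupler_red, coupler_yellow, coupler_blue may be knocked a few centimetres aside while the robot is not near it.
Once in a run the grip may slacken for a moment while it holds something.
It also fails if it takes over 210 s, if anything falls off the work surface, if the arm or the gripper's body presses on something with over 40 N, if the wrist force passes 120 N, or if a joint passes its speed limit or range.

### The arm

A 6-joint arm with a two-finger parallel gripper is mounted at the origin on a cart in front of the work surface, level with it; the furniture and walls round the work are solid. World frame = base frame: x ahead of the robot, y to its left, z up, the work surface at z = 0. Lengths are in m, angles in rad, forces in N, time in s.
With the tool pointing down it reaches from about 0.3 to 0.875 m from the base axis. Payload 6.4 kg.
Tool frame: the origin (TCP) lies between the finger pads, 19 mm behind the fingertips; this is the grasp point; z points along the fingers, y is the line along which they close (so a half turn about z gives the same grasp; the last joint's range is limited). The gripper opens to 85 mm and grips with 20 to 120 N. Pads are 22 mm wide; open, the fingers measure 114 mm over their backs; the gripper's body (76 mm by 85 mm) begins 54 mm behind the grasp point. The pads swing forward as they close: fully open they stand 13 mm farther back than shut.
Start: joints at [-1.432, 0.181, 1.607, -0, 1.354, -0.206], TCP at [0.194, -0.541, 0.25] pointing down, gripper open.
Joint ranges: [-2.99, 2.99], [-0.89, 2.07], [0.3, 2.58], [-1.14, 4.28], [0, 2.63], [-3.12, 3.12]. Speed limits (rad/s): [2.57, 2.57, 3.01, 3.14, 3.14, 3.14].

### API

Orientations are given as a unit quaternion [w, x, y, z].
In Python, from bench import ctrl gives the robot as it stands.
- The arm moves only by the tool drive_tool, never from a script. Its argument "plan" is a list that holds one entry, the list of rows, each a list of 4 numbers: the shift along the tool's x, y, z scaled (see below), then the turn about the tool's z scaled (see below). In form: [[[x, y, z, roll], ...]]. A call has 1 to 12 rows; each row is the pose to reach, as a shift and turn from the pose commanded when the call began, along the tool's axes at that moment, turning the shorter way round; what a row does not reach only later rows make up. The controller multiplies each number of a shift by 400 mm and each number of a turn by 180 degrees. A row lasts 1/12 s, in which the tool goes at most 41.7 mm and 7.16 degrees, less where a joint would pass 70% of its speed; a pose out of reach is approached as far as the arm can. A call with a number of a shift or a turn outside -1 to 1 is refused whole. A call with a gripper value outside its range is refused whole. "jaw" is the closure, from 0 (fully open) to 1 (shut), set as the call begins (left out, the last holds). The fingers move at their own pace and stop on an object; the grip force is fixed at half the most. Time passes only in rows, so rows that repeat a pose let the fingers close. It gives the time, the measured TCP pose, the force, the opening and the grip force at its end, in the units of the state.
- ctrl.get_obs(): the state, without advancing time (a new reading comes with each control period).
- ctrl.camera(name): name is "scene" or "side" or "wrist"; returns (picture, depth): 420x560x3 uint8, red, green, blue; 420x560 float32, m along the optical axis (not along the pixel's ray), 0 where there is no reading.
- ctrl.camera_info(name): a dict with "camera_matrix" (3x3 intrinsics, pixels), "R" (3x3) and "t" (3): a world point X has camera coordinates R X + t; the wrist camera has in their place "T_tool_cam" (4x4, takes a point from camera to tool coordinates, whose origin is the TCP and whose axes are the flange's). Camera axes: x right, y down, z forward; pixel columns grow to the right and rows downward; lengths in m; the calibration is good to about 2 mm. A picture is of the moment at which its call begins: read the wrist's pose just before it. camera_info takes no time and is no camera call.
- ctrl.hand_in(): hands the job in; it is judged then, once.
The state is a dict: "time_s": time; "q": joint angles; "dq": joint speeds; "joint_efforts": joint torques, N m; "eef_pos": TCP position; "eef_rot": TCP orientation; "wrist_force": force on the tool from outside, world axes, zero at the start; "torque": the same for the moment, N m; "opening": opening from 0.0 (shut) to 1.0 (fully open); "grasp_force": force on a finger pad.
Only numpy, scipy, OpenCV 4.12 (cv2) and the standard library are available. Lean on these libraries where they do the work, as an engineer would, in place of code of your own. Each camera call takes 0.05 s, during which the arm holds its last target. There are 200 camera calls.

## Working session

There is one attempt and no reset: what is moved stays moved. The work goes in short steps, Python scripts to look and compute and a tool call to move; the robot and the scene stay as the last step left them, time stands still between calls to the robot, and variables do not carry over. Pictures are saved under pics/ and viewed, at most 14 in all, crops included, and the job is handed in when it is done.

Besides the shell and the picture viewer there is one more tool, called after "Call:" as name(argument=value, ...) on one line, values as JSON. drive_tool: Moves the arm, as the interface text tells. Its arguments: {"type":"object","properties":{"plan":{"type":"array"},"jaw":{"type":"number"}},"required":["plan"]}

```bash
ls; mkdir -p pics
cat > h.py <<'E'
import numpy as np, cv2
from bench import ctrl
from scipy.spatial.transform import Rotation as Ro
def rot(q): return Ro.from_quat([q[1],q[2],q[3],q[0]]).as_matrix()
def cam(n):
    o=ctrl.get_obs(); i=ctrl.camera_info(n); im,d=ctrl.camera(n)
    K=np.array(i["camera_matrix"])
    if n=="wrist":
        T=np.eye(4);T[:3,:3]=rot(o["eef_rot"]);T[:3,3]=o["eef_pos"]
        C=T@np.array(i["T_tool_cam"])
    else:
        R=np.array(i["R"]);C=np.eye(4);C[:3,:3]=R.T;C[:3,3]=-R.T@np.array(i["t"])
    return im,d,K,C
def cloud(d,K,C):
    v,u=np.mgrid[:d.shape[0],:d.shape[1]]
    P=np.stack([(u-K[0,2])/K[0,0]*d,(v-K[1,2])/K[1,1]*d,d],-1)
    W=P@C[:3,:3].T+C[:3,3]; W[d<=0]=np.nan
    return W
def plane(uv,z,K,C):
    uv=np.atleast_2d(uv).astype(float)
    r=np.c_[(uv[:,0]-K[0,2])/K[0,0],(uv[:,1]-K[1,2])/K[1,1],np.ones(len(uv))]@C[:3,:3].T
    return C[:3,3]+r*((z-C[2,3])/r[:,2])[:,None]
def save(n,im): cv2.imwrite("pics/"+n+".png",im[:,:,::-1])
E
python3 - <<'E'
from h import *
o=ctrl.get_obs();print({k:np.round(v,3) for k,v in o.items()})
for n in("scene","side","wrist"):
    im,d,K,C=cam(n);save(n+"0",im);np.savez("/tmp/"+n,im=im,d=d,K=K,C=C);print(n,C.round(3).tolist(),K.round(1).tolist())
E
```

```text
pics
{'time_s': np.float64(0.0), 'q': array([-1.432,  0.182,  1.608, -0.   ,  1.354, -0.206]), 'dq': array([ 0.001,  0.001, -0.002,  0.   , -0.   ,  0.   ]), 'joint_efforts': array([-3.0000e-03, -4.4488e+01, -3.5134e+01, -0.0000e+00,  9.0000e-03,
       -0.0000e+00]), 'eef_pos': array([ 0.194, -0.541,  0.249]), 'eef_rot': array([-0.001,  0.985,  0.172,  0.   ]), 'wrist_force': array([-0.412, -0.732,  0.516]), 'torque': array([-0.007,  0.044, -0.02 ]), 'grasp_force': np.float64(0.0), 'opening': np.float64(1.001)}
scene [[0.636, -0.454, 0.623, -0.315], [-0.771, -0.387, 0.505, -0.79], [0.012, -0.802, -0.597, 0.883], [0.0, 0.0, 0.0, 1.0]] [[427.9, 0.0, 286.6], [0.0, 427.9, 205.8], [0.0, 0.0, 1.0]]
side [[0.552, -0.727, 0.408, -0.057], [-0.834, -0.482, 0.268, -0.497], [0.002, -0.488, -0.873, 1.213], [0.0, 0.0, 0.0, 1.0]] [[379.3, 0.0, 282.8], [0.0, 379.3, 211.9], [0.0, 0.0, 1.0]]
wrist [[0.338, -0.898, -0.281, 0.266], [-0.941, -0.323, -0.098, -0.517], [-0.002, 0.297, -0.955, 0.373], [0.0, 0.0, 0.0, 1.0]] [[317.7, 0.0, 275.3], [0.0, 317.7, 210.0], [0.0, 0.0, 1.0]]
```

View pics/scene0.png

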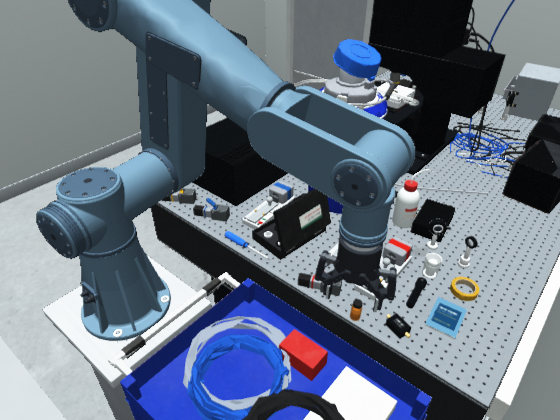

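View pics/side0.png

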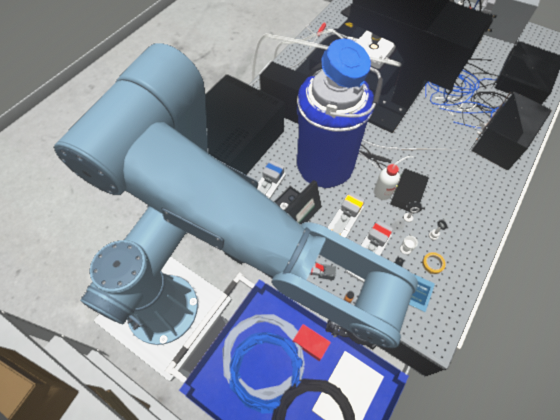

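```bash
cat > m.py <<'E'
from h import *
def masks(im):
    h=cv2.cvtColor(im,cv2.COLOR_RGB2HSV);H,S,V=[h[...,i].astype(int) for i in range(3)]
    s=(S>130)&(V>60)
    return {"red":s&((H<8)|(H>172)),"yellow":s&(H>20)&(H<34),"blue":s&(H>98)&(H<125),"green":s&(H>45)&(H<85)}
def blobs(im,W,amin=25):
    for c,m in masks(im).items():
        n,l,st,ce=cv2.connectedComponentsWithStats(m.astype(np.uint8))
        for k in range(1,n):
            if st[k,4]<amin: continue
            p=W[l==k];p=p[~np.isnan(p[:,0])]
            if len(p)<10: continue
            lo,hi=np.percentile(p,[3,97],axis=0)
            e=np.linalg.svd(p[:,:2]-p[:,:2].mean(0),full_matrices=False)[2][0]
            print(c,st[k,4],ce[k].round(),"med",np.median(p,0).round(3),"lo",lo.round(3),"hi",hi.round(3),"dir",np.degrees(np.arctan2(e[1],e[0])).round(1))
if __name__=="__main__":
    for n in("scene","side"):
        z=np.load("/tmp/"+n+".npz");print(n);blobs(z["im"],cloud(z["d"],z["K"],z["C"]))
E
python3 m.py
```

```text
scene
red 117 [410. 185.] med [ 0.775 -0.395  0.154] lo [ 0.765 -0.409  0.14 ] hi [ 0.798 -0.376  0.159] dir 141.4
red 123 [401. 246.] med [ 0.603 -0.47   0.067] lo [ 0.593 -0.493  0.036] hi [ 0.613 -0.435  0.07 ] dir -88.6
red 1332 [304. 354.] med [ 0.161 -0.462  0.041] lo [ 0.141 -0.499  0.001] hi [ 0.195 -0.407  0.045] dir -91.6
yellow 268 [464. 290.] med [ 0.598 -0.665  0.018] lo [ 0.584 -0.694  0.003] hi [ 0.651 -0.629  0.022] dir 166.2
blue 72 [499.  25.] med [ 1.332 -0.369  0.512] lo [ 1.321 -0.395  0.431] hi [ 1.344 -0.357  0.595] dir 61.7
blue 1420 [357.  58.] med [ 0.745 -0.176  0.502] lo [ 0.71  -0.222  0.455] hi [ 0.825 -0.114  0.53 ] dir -148.6
blue 215 [378. 109.] med [ 0.773 -0.248  0.364] lo [ 0.732 -0.263  0.348] hi [ 0.828 -0.227  0.372] dir -164.7
blue 259 [464. 139.] med [ 1.418 -0.344  0.019] lo [ 1.314 -0.4    0.005] hi [ 1.531 -0.296  0.148] dir 17.4
blue 269 [495. 147.] med [ 1.473 -0.462  0.02 ] lo [ 1.391 -0.508  0.007] hi [ 1.565 -0.395  0.028] dir 12.1
blue 73 [477. 157.] med [ 1.341 -0.427  0.017] lo [ 1.316 -0.469  0.006] hi [ 1.407 -0.4    0.038] dir -3
[... 2034 characters left out ...]
.179] hi [ 1.052 -0.162  0.377] dir -166.0
blue 28 [492. 111.] med [ 1.404 -0.6    0.019] lo [ 1.372 -0.609  0.015] hi [ 1.432 -0.581  0.024] dir 166.9
blue 2578 [323. 151.] med [ 0.671 -0.175  0.216] lo [ 0.66  -0.248  0.059] hi [ 0.729 -0.081  0.319] dir -73.4
blue 62 [274. 168.] med [ 0.616 -0.017  0.069] lo [ 0.607 -0.042  0.059] hi [0.625 0.011 0.072] dir -85.2
blue 11390 [279. 364.] med [ 0.085 -0.365 -0.006] lo [-0.131 -0.718 -0.011] hi [ 0.237 -0.222  0.051] dir -55.5
blue 128 [421. 295.] med [ 0.492 -0.672  0.009] lo [ 0.469 -0.687  0.005] hi [ 0.533 -0.649  0.013] dir 175.6
blue 710 [303. 407.] med [ 0.009 -0.522 -0.007] lo [-0.032 -0.566 -0.011] hi [ 0.059 -0.491 -0.003] dir 153.3
```

The scene view shows the red coupler at about (318,282), the blue coupler at (211,208) and the yellow at (183,195). The gauges for red, yellow and blue are at (398,250), behind the arm, and at (272,200). Next I'll move the wrist camera over the work area for a better look.

```bash
cat >> h.py <<'E'
def mv(x,y,z,yaw,o=None):
    "print the row for a target; yaw = world heading (deg) of tool x"
    o=o or ctrl.get_obs();R=rot(o["eef_rot"]);s=R.T@(np.array([x,y,z])-o["eef_pos"])/0.4
    h=np.degrees(np.arctan2(R[1,0],R[0,0]));t=(h-yaw+180)%360-180
    print("row",s.round(4),"roll",round(t/180,4),"| now",np.round(o["eef_pos"],4),"h",h.round(2),"rows>=",int(max(np.linalg.norm(s)*400/41.7,abs(t)/7.16))+1,"t",round(o["time_s"],1))
E
python3 -c "
from h import *
mv(0.45,-0.1,0.40,0)"
```

```text
row [ 0.9741 -0.8215 -0.3754] roll 0.1097 | now [ 0.1943 -0.5407  0.2493] h 19.75 rows>= 13 t 0.1
```

Call:
drive_tool(plan=[[[0.1,-0.08,-0.15,0.01],[0.974,-0.8215,-0.375,0.11],[0.974,-0.8215,-0.375,0.11],[0.974,-0.8215,-0.375,0.11],[0.974,-0.8215,-0.375,0.11],[0.974,-0.8215,-0.375,0.11],[0.974,-0.8215,-0.375,0.11],[0.974,-0.8215,-0.375,0.11],[0.974,-0.8215,-0.375,0.11],[0.974,-0.8215,-0.375,0.11],[0.974,-0.8215,-0.375,0.11],[0.974,-0.8215,-0.375,0.11]]])

```text
time_s: 1.15
eef_pos: [0.4316, -0.1306, 0.3913]
eef_rot: [0.0, 1.0, -0.0, 0.0]
wrist_force: [1.7, -0.3, 0.2]
opening: 1.001
grasp_force: 0.0
```

Run:
```python
from h import *
from m import blobs
mv(0.45,-0.1,0.40,0)
im,d,K,C=cam("wrist");save("w1",im);np.savez("/tmp/w1",im=im,d=d,K=K,C=C);W=cloud(d,K,C)
blobs(im,W)
```

```text
row [ 0.0459 -0.0766 -0.0217] roll -0.0003 | now [ 0.4316 -0.1306  0.3913] h -0.05 rows>= 1 t 1.1
red 775 [532.  27.] med [ 0.608 -0.454  0.067] lo [ 0.599 -0.482  0.057] hi [ 0.616 -0.43   0.068] dir -91.8
red 77 [420. 199.] med [ 0.382 -0.35   0.06 ] lo [ 0.374 -0.359  0.03 ] hi [ 0.387 -0.338  0.07 ] dir 107.0
red 1647 [459. 308.] med [ 0.183 -0.452  0.041] lo [ 0.148 -0.494  0.013] hi [ 0.199 -0.403  0.043] dir -126.2
yellow 100 [  6. 192.] med [0.393 0.266 0.06 ] lo [ 0.38   0.259 -0.001] hi [0.4   0.328 0.067] dir -78.5
blue 545 [177.  18.] med [ 0.618 -0.009  0.067] lo [ 0.611 -0.034  0.065] hi [0.625 0.015 0.069] dir 93.4
blue 116 [105. 185.] med [0.404 0.116 0.061] lo [0.389 0.104 0.029] hi [0.412 0.149 0.071] dir 112.5
blue 510 [217. 202.] med [ 0.367 -0.037  0.02 ] lo [ 0.359 -0.076  0.008] hi [ 0.373 -0.001  0.023] dir -89.5
blue 705 [305. 258.] med [-0.013 -0.237 -0.545] lo [-0.115 -0.276 -0.55 ] hi [ 0.137 -0.214 -0.485] dir -173.6
blue 1001 [347. 232.] med [ 0.103 -0.399 -0.546] lo [ 0.001 -0.449 -0.55 ] hi [ 0.14  -0.29  -0.542] dir -122.8
blue 53 [449. 239.] med [ 0.
[... 264 characters left out ...]
] hi [ 0.238 -0.216  0.056] dir 171.9
blue 603 [468. 291.] med [ 0.196 -0.519 -0.009] lo [ 0.117 -0.546 -0.01 ] hi [ 0.24  -0.379  0.052] dir -109.7
blue 1837 [362. 352.] med [ 0.077 -0.293  0.025] lo [-0.    -0.327 -0.01 ] hi [ 0.119 -0.265  0.048] dir -167.3
blue 140 [472. 332.] med [ 0.095 -0.519 -0.009] lo [ 0.086 -0.537 -0.01 ] hi [ 0.101 -0.493 -0.007] dir -97.8
blue 52 [322. 358.] med [ 0.031 -0.225 -0.008] lo [ 0.014 -0.23  -0.01 ] hi [ 0.105 -0.212  0.052] dir -169.9
blue 224 [444. 407.] med [-0.027 -0.46   0.044] lo [-0.131 -0.497 -0.01 ] hi [ 0.421 -0.182  0.441] dir -150.3
blue 182 [470. 407.] med [-0.094 -0.543 -0.009] lo [-0.119 -0.565 -0.011] hi [ 0.42  -0.194  0.44 ] dir 34.3
```

View pics/w1.png

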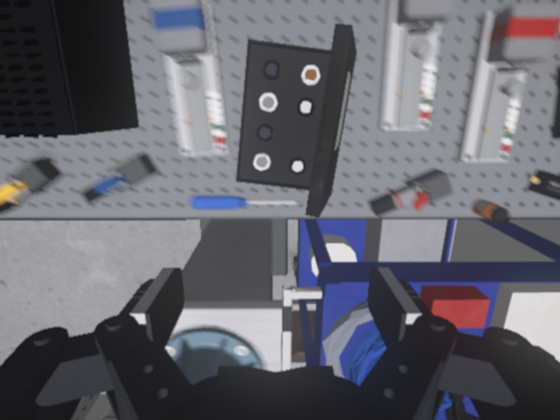

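The wrist view shows all three couplers: red at (412,195), blue at (125,178) and yellow at (25,183), each with its head to the upper right. The three gauges point along +x, with housings at the top of the picture, at (190,80), (415,60) and (500,80). The case is between blue and yellow. I'll move in for a close look at the red and yellow gauges and the red coupler.

```bash
python3 -c "
from h import *
mv(0.44,-0.40,0.25,0)"
```

```text
row [0.0071 0.689  0.3574] roll 0.0018 | now [ 0.4348 -0.1248  0.3936] h 0.32 rows>= 8 t 1.2
```

Call:
drive_tool(plan=[[[0,0.1,0,0],[0.007,0.69,0.36,0],[0.007,0.69,0.36,0],[0.007,0.69,0.36,0],[0.007,0.69,0.36,0],[0.007,0.69,0.36,0],[0.007,0.69,0.36,0],[0.007,0.69,0.36,0],[0.007,0.69,0.36,0],[0.007,0.69,0.36,0],[0.007,0.69,0.36,0],[0.007,0.69,0.36,0]]])

```text
time_s: 2.2
eef_pos: [0.4342, -0.408, 0.2479]
eef_rot: [0.0, 1.0, 0.0, 0.0]
wrist_force: [0.4, 1.2, -1.0]
opening: 1.002
grasp_force: 0.0
```

Run:
```python
from h import *
from m import blobs
mv(0.44,-0.4,0.25,0)
im,d,K,C=cam("wrist");save("w2",im);np.savez("/tmp/w2",im=im,d=d,K=K,C=C);W=cloud(d,K,C)
blobs(im,W,40)
```

```text
row [ 0.0144 -0.02   -0.0053] roll 0.0001 | now [ 0.4342 -0.408   0.2479] h 0.01 rows>= 1 t 2.2
red 525 [337.   3.] med [ 0.597 -0.461  0.067] lo [ 0.594 -0.49   0.065] hi [ 0.599 -0.432  0.068] dir -90.1
red 83 [228. 122.] med [ 0.5   -0.359  0.021] lo [ 0.497 -0.364  0.02 ] hi [ 0.504 -0.354  0.023] dir -92.9
red 73 [346. 167.] med [ 0.452 -0.488  0.021] lo [ 0.448 -0.493  0.02 ] hi [ 0.455 -0.483  0.022] dir -86.0
red 438 [222. 240.] med [ 0.379 -0.353  0.06 ] lo [ 0.371 -0.365  0.031] hi [ 0.388 -0.331  0.071] dir 109.1
red 1392 [310. 360.] med [ 0.198 -0.456  0.031] lo [ 0.188 -0.496  0.01 ] hi [ 0.2   -0.408  0.043] dir -132.3
blue 516 [221. 284.] med [-0.029 -0.231 -0.545] lo [-0.117 -0.265 -0.549] hi [ 0.059 -0.215 -0.542] dir -178.6
blue 696 [280. 285.] med [-0.032 -0.428 -0.546] lo [-0.114 -0.448 -0.549] hi [ 0.056 -0.392 -0.543] dir 177.5
blue 189 [367. 282.] med [-0.021 -0.708 -0.546] lo [-0.115 -0.722 -0.549] hi [ 0.06  -0.702 -0.543] dir 178.6
blue 44 [213. 294.] med [-0.036 -0.217 -0.488] lo [-0.075 -0.22  -0.49 ] hi [ 0.033 -0.215 -0.485] dir -179.6
blue 2170 [199. 343.] med [ 0.239 -0.299 -0.001] lo [ 0.157 -0.39  -0.01 ] hi [ 0.243 -0.26   0.052] dir 156.9
blue 671 [469. 322.] med [ 0.241 -0.668  0.01 ] lo [ 0.24  -0.7   -0.012] hi [ 0.242 -0.647  0.03 ] dir 90.1
blue 78 [495. 314.] med [ 0.239 -0.719 -0.011] lo [ 0.238 -0.728 -0.018] hi [ 0.242 -0.707 -0.003] dir 85.5
blue 1088 [358. 359.] med [ 0.167 -0.528 -0.008] lo [ 0.125 -0.546 -0.01 ] hi [ 0.24  -0.496  0.052] dir -167.8
blue 49 [213. 368.] med [ 0.146 -0.318 -0.008] lo [ 0.142 -0.327 -0.01 ] hi [ 0.171 -0.308  0.013] dir 165.2
blue 226 [469. 410.] med [ 0.063 -0.711 -0.009] lo [ 0.047 -0.723 -0.01 ] hi [ 0.087 -0.703 -0.008] dir -147.4
```

View pics/w2.png

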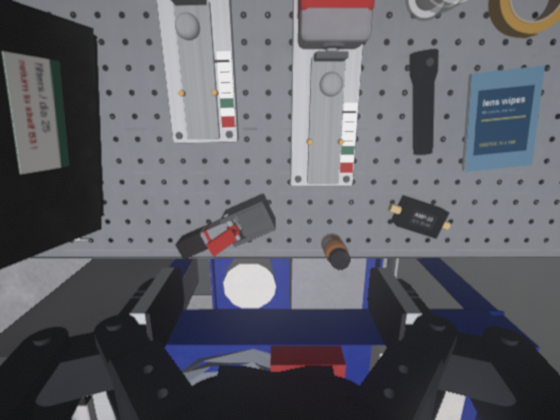

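The wrist picture shows the yellow gauge ball at (187,25), the red gauge ball at (331,85), the red coupler at (225,225) with its head to the upper right, and the vial at (335,250). Next I'll fit these from depth.

```bash
cat > fit.py <<'E'
from h import *
from scipy.optimize import least_squares
def near(W,c,r):
    P=W.reshape(-1,3);P=P[~np.isnan(P[:,0])];return P[np.hypot(P[:,0]-c[0],P[:,1]-c[1])<r]
def rect(P):
    c,s,a=cv2.minAreaRect((P[:,:2]*1000).astype(np.float32));
    if s[0]<s[1]: a+=90;s=s[::-1]
    return np.array(c)/1000,np.round(s,1),((a+90)%180)-90
def ball(W,c,r=0.02):
    P=near(W,c,r);P=P[(P[:,2]>0.042)&(P[:,2]<0.065)]
    f=lambda x:np.linalg.norm(P-x,axis=1)-0.011
    s=least_squares(f,[c[0],c[1],0.05],loss="soft_l1",f_scale=0.001);return s.x,len(P),np.abs(s.fun).mean()
def slide(W,c):
    P=near(W,c,0.13);P=P[(abs(P[:,2]-0.028)<0.003)&(abs(P[:,1]-c[1])<0.03)];return rect(P),len(P)
def head(W,c,base=0.0):
    P=near(W,c,0.04);P=P[abs(P[:,2]-0.041-base)<0.003];return rect(P),np.median(P[:,2]),len(P)
E
python3 - <<'E'
from fit import *
z=np.load("/tmp/w2.npz");W=cloud(z["d"],z["K"],z["C"])
for n,uv in (("red",(331,85)),("yellow",(187,25))):
    c=W[uv[1],uv[0]];b=ball(W,c);print(n,c.round(4),b[0].round(4),b[1:]);print(slide(W,b[0]+[-.037,0,0]))
c=W[218,252];print(c);print(head(W,c))
bar=W[243,197];print("bar",bar); 
P=near(W,c,0.12);P=P[abs(P[:,2]-0.030)<0.002];print(rect(P))
print("edge z by bar/grip", [W[v,u].round(3).tolist() for u,v in((190,243),(197,242),(205,238),(262,212))])
E
```

```text
red [ 0.5335 -0.4602  0.0616] [ 0.5349 -0.4618  0.0501] (453, np.float64(0.0004251463389154226))
((array([ 0.50265997, -0.45986722]), array([136. ,  57.4]), -1.0541458129882812), 3524)
yellow [ 0.5823 -0.3326  0.06  ] [ 0.5831 -0.3303  0.0503] (552, np.float64(0.00044950542709864296))
((array([ 0.54601666, -0.33727054]), array([127.8,  46.6]), 1.6540396213531494), 4023)
[ 0.39994324 -0.38411215  0.0450088 ]
((array([ 0.38999808, -0.3790386 ]), array([52.1, 36.9]), -65.30385971069336), np.float64(0.04124976961573398), 884)
bar [ 0.36423607 -0.31829862  0.03028782]
(array([ 0.43260187, -0.38498929]), array([194.1, 167.4]), -86.02466773986816)
edge z by bar/grip [[0.364, -0.31, 0.03], [0.365, -0.318, 0.03], [0.371, -0.328, 0.032], [0.406, -0.395, 0.042]]
```

```bash
cat >> fit.py <<'E'
def gauge(im,W,c):
    "ball, heading (deg) from ball and the two orange pins"
    b=ball(W,c)[0];h=cv2.cvtColor(im,cv2.COLOR_RGB2HSV)
    m=((h[...,0]>8)&(h[...,0]<20)&(h[...,1]>150)&(h[...,2]>120)).astype(np.uint8)
    n,l,st,ce=cv2.connectedComponentsWithStats(m);q=[]
    for k in range(1,n):
        p=np.nanmedian(W[l==k],0)
        if st[k,4]>3 and np.hypot(*(p-b)[:2])<0.08 and 0.02<p[2]<0.045: q.append(p)
    q=np.array(q);mid=q.mean(0);v=b-mid
    print("ball",b.round(4),"pins",q.round(4).tolist(),"dist",np.hypot(v[0],v[1]).round(4))
    return b,np.degrees(np.arctan2(v[1],v[0]))
def coupler(W,c,hint,base=0.0):
    "origin, heading, grip point from the head's top (hint = rough heading, deg)"
    (ctr,s,a),z,n=head(W,c,base)
    if np.cos(np.radians(a-hint))<0: a+=180
    d=np.array([np.cos(np.radians(a)),np.sin(np.radians(a))])
    print("head",ctr.round(4),s,"z",round(float(z),4),"n",n,"heading",round((a+180)%360-180,2),"origin",(ctr-.033*d).round(4),"grip",(ctr-.078*d).round(4),"socket",(ctr+.007*d).round(4))
    return ctr,d,(a+180)%360-180
E
python3 - <<'E'
from fit import *
z=np.load("/tmp/w2.npz");W=cloud(z["d"],z["K"],z["C"])
for n,uv in (("red",(331,85)),("yellow",(187,25))): print(n,gauge(z["im"],W,W[uv[1],uv[0]]))
c,d,a=coupler(W,W[218,252],-65)
g=c-.078*d;mv(g[0],g[1],0.13,a);mv(g[0],g[1],0.026,a)
E
```

```text
ball [ 0.5349 -0.4618  0.0501] pins [] dist nan
red (array([ 0.53485474, -0.46179863,  0.05008397]), np.float64(nan))
ball [ 0.5831 -0.3303  0.0503] pins [] dist nan
yellow (array([ 0.58313009, -0.33031776,  0.05030268]), np.float64(nan))
head [ 0.39  -0.379] [52.1 36.9] z 0.0412 n 884 heading -65.3 origin [ 0.3762 -0.3491] grip [ 0.3574 -0.3082] socket [ 0.3929 -0.3854]
row [-0.1927 -0.25    0.2947] roll 0.363 | now [ 0.4344 -0.408   0.2481] h 0.03 rows>= 10 t 2.2
row [-0.193  -0.2503  0.5547] roll 0.363 | now [ 0.4344 -0.408   0.2481] h 0.03 rows>= 10 t 2.2fit.py:25: RuntimeWarning: Mean of empty slice.
  q=np.array(q);mid=q.mean(0);v=b-mid
  ret = ret.dtype.type(ret / rcount)
```

Call:
drive_tool(plan=[[[-0.05,-0.06,0.05,0.04],[-0.193,-0.25,0.25,0.363],[-0.193,-0.25,0.25,0.363],[-0.193,-0.25,0.25,0.363],[-0.193,-0.25,0.25,0.363],[-0.193,-0.25,0.25,0.363],[-0.193,-0.25,0.25,0.363],[-0.193,-0.25,0.25,0.363],[-0.193,-0.25,0.25,0.363],[-0.193,-0.25,0.25,0.363],[-0.193,-0.25,0.25,0.363],[-0.193,-0.25,0.25,0.363]]], jaw=0.4)

```text
time_s: 3.25
eef_pos: [0.3571, -0.3085, 0.1475]
eef_rot: [0.0, 0.843, -0.538, 0.001]
wrist_force: [-0.8, 0.3, -0.7]
opening: 0.602
grasp_force: 0.0
```

Run:
```python
from fit import *
z=np.load("/tmp/w2.npz");W=cloud(z["d"],z["K"],z["C"])
h=cv2.cvtColor(z["im"],cv2.COLOR_RGB2HSV)
for u,v in ((309,142),(341,142),(181,93),(214,93)): print(h[v-1:v+2,u-1:u+2].reshape(-1,3).tolist(),W[v,u].round(3))
mv(0.3574,-.3082,.026,-65.3)
```

```text
[[17, 117, 191], [17, 119, 205], [17, 119, 207], [17, 118, 195], [17, 120, 208], [17, 120, 209], [16, 102, 187], [17, 114, 201], [17, 112, 202]] [ 0.48  -0.444  0.036]
[[17, 116, 197], [17, 119, 206], [17, 116, 205], [17, 117, 202], [17, 120, 209], [17, 113, 207], [17, 109, 195], [17, 109, 206], [16, 89, 211]] [ 0.48  -0.477  0.038]
[[17, 124, 206], [18, 123, 205], [17, 122, 195], [17, 124, 206], [17, 124, 206], [18, 124, 198], [17, 113, 200], [17, 123, 201], [17, 121, 191]] [ 0.528 -0.316  0.036]
[[17, 121, 207], [17, 121, 207], [18, 119, 201], [17, 118, 203], [17, 120, 204], [17, 120, 194], [16, 96, 185], [17, 108, 186], [17, 108, 173]] [ 0.528 -0.348  0.035]
row [-0.0006 -0.0009  0.3036] roll 0.0009 | now [ 0.3571 -0.3085  0.1475] h -65.14 rows>= 3 t 3.2
```

Call:
drive_tool(plan=[[[0,0,0.08,0.001],[0,0,0.16,0.001],[0,0,0.23,0.001],[0,0,0.28,0.001],[0,0,0.303,0.001],[0,0,0.303,0.001],[0,0,0.303,0.001]]])

```text
time_s: 3.83
eef_pos: [0.3569, -0.3088, 0.026]
eef_rot: [-0.0, 0.841, -0.541, -0.0]
wrist_force: [-0.4, 0.5, 0.2]
opening: 0.599
grasp_force: 0.0
```

Call:
drive_tool(plan=[[[0,0,0,0],[0,0,0,0],[0,0,0,0],[0,0,0,0],[0,0,0,0],[0,0,0,0],[0,0,0,0],[0,0,0,0]]], jaw=1)

```text
time_s: 4.5
eef_pos: [0.3577, -0.3097, 0.0273]
eef_rot: [0.001, 0.841, -0.541, 0.002]
wrist_force: [-0.6, 1.3, 5.1]
opening: 0.243
grasp_force: 59.7
```

Call:
drive_tool(plan=[[[0,0,-0.02,0],[0,0,-0.06,0],[0,0,-0.12,0],[0,0,-0.18,0],[0,0,-0.24,0],[0,0,-0.3,0],[0,0,-0.3,0],[0,0,-0.3,0]]])

```text
time_s: 5.17
eef_pos: [0.3572, -0.3094, 0.1473]
eef_rot: [0.001, 0.841, -0.541, 0.002]
wrist_force: [-0.9, -0.1, -1.9]
opening: 0.246
grasp_force: 39.6
```

```bash
sed -i 's/(h\[...,1\]>150)/(h[...,1]>95)/;s/(h\[...,0\]>8)&(h\[...,0\]<20)/(h[...,0]>13)\&(h[...,0]<21)/' fit.py
python3 - <<'E'
from fit import *
z=np.load("/tmp/w2.npz");W=cloud(z["d"],z["K"],z["C"])
for n,uv in (("red",(331,85)),("yellow",(187,25))): print(n,gauge(z["im"],W,W[uv[1],uv[0]]))
o=ctrl.get_obs();mv(.45,-.461,.148,0,o)
im,d,K,C=cam("wrist");save("w3",im);np.savez("/tmp/w3",im=im,d=d,K=K,C=C,p=o["eef_pos"],q=o["eef_rot"])
E
```

```text
ball [ 0.5349 -0.4618  0.0501] pins [[0.4806, -0.4443, 0.0356], [0.4807, -0.4772, 0.0351]] dist 0.0542
red (array([ 0.53485474, -0.46179863,  0.05008397]), np.float64(-1.1104001251350348))
ball [ 0.5831 -0.3303  0.0503] pins [[0.528, -0.3157, 0.036], [0.5289, -0.3487, 0.0356]] dist 0.0548
yellow (array([ 0.58313009, -0.33031776,  0.05030268]), np.float64(1.9786416675447371))
row [ 4.411e-01 -5.430e-02 -2.000e-04] roll -0.3642 | now [ 0.3572 -0.3094  0.1473] h -65.56 rows>= 10 t 5.2
```

View pics/w3.png

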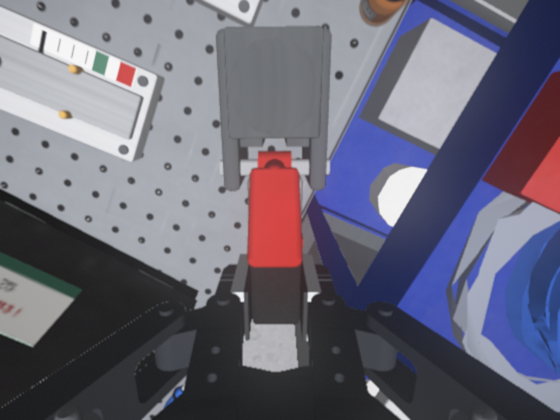

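The red coupler is held straight in the jaws, with its head at (273,80) and the lever at (275,215) standing up. I'll measure how it sits in the hand.

```bash
cat >> fit.py <<'E'
def inhand(f):
    z=np.load(f);W=cloud(z["d"],z["K"],z["C"]);R=rot(z["q"]);T=(W-z["p"])@R
    P=T.reshape(-1,3);P=P[~np.isnan(P[:,0])]
    P=P[(P[:,0]>.045)&(P[:,0]<.12)&(abs(P[:,1])<.03)&(P[:,2]<0.0)&(P[:,2]>-.03)]
    zc=np.median(P[:,2]);P=P[abs(P[:,2]-zc)<.006]
    A=np.c_[P[:,:2],np.ones(len(P))];k=np.linalg.lstsq(A,P[:,2],rcond=None)[0]
    c,s,a=rect(P);print("head in tool",c.round(4),s,"ang",round(a,2),"n",len(P),"tilt x,y (rad)",k[:2].round(4),"z at head",(k[:2]@c+k[2]).round(4),"(ideal x .078 y 0 z -.015)")
    t=np.radians(a)
    t=t if abs(t)<.7 else 0.
    print("socket in tool",(c+.007*np.array([np.cos(t),np.sin(t)])).round(4))
E
python3 -c "
from fit import *
inhand('/tmp/w3.npz')"
```

```text
head in tool [ 0.0763 -0.0004] [53.2 39.9] ang -0.82 n 14967 tilt x,y (rad) [-0.0599  0.0003] z at head -0.014 (ideal x .078 y 0 z -.015)
socket in tool [ 0.0833 -0.0005]
```

Run:
```python
import re
s=open('fit.py').read()
s=s.replace("    A=np.c_[P[:,:2],np.ones(len(P))];k=","    for _ in range(6):\n        A=np.c_[P[:,:2],np.ones(len(P))];k=np.linalg.lstsq(A,P[:,2],rcond=None)[0];P=P[abs(A@k-P[:,2])<.0012]\n    A=np.c_[P[:,:2],np.ones(len(P))];k=")
open('fit.py','w').write(s)
from fit import *
inhand('/tmp/w3.npz')
z=np.load('/tmp/w3.npz');W=cloud(z["d"],z["K"],z["C"]);T=(W-z["p"])@rot(z["q"])
for v in range(20,180,12): print(v,T[v,273].round(4))
```

```text
head in tool [ 0.0762 -0.0003] [52.3 36.4] ang -0.83 n 5037 tilt x,y (rad) [-0.0608  0.0005] z at head -0.0138 (ideal x .078 y 0 z -.015)
socket in tool [ 0.0832 -0.0004]
20 [ 0.1425 -0.0016  0.1458]
32 [ 0.101  -0.0005 -0.0138]
44 [ 0.0971 -0.0005 -0.0167]
56 [ 0.0939 -0.0005 -0.0164]
68 [ 0.0904 -0.0005 -0.0167]
80 [ 0.087  -0.0005 -0.0165]
92 [ 0.0834 -0.0005 -0.0166]
104 [ 0.0798 -0.0005 -0.0169]
116 [ 0.0761 -0.0005 -0.0168]
128 [ 0.0723 -0.0005 -0.0155]
140 [ 0.0543 -0.0018  0.1466]
152 [ 0.0634 -0.0006 -0.0074]
164 [ 0.0612 -0.0005 -0.0206]
176 [ 0.0584 -0.0005 -0.0267]
```

```bash
python3 -c "
from h import *
mv(.4517,-.46,.1473,-1.5)"
```

```text
row [ 0.4436 -0.0598 -0.0037] roll -0.3559 | now [ 0.3565 -0.3084  0.1457] h -65.56 rows>= 9 t 5.2
```

Call:
drive_tool(plan=[[[0.03,-0.004,0,-0.02],[0.443,-0.06,0,-0.356],[0.443,-0.06,0,-0.356],[0.443,-0.06,0,-0.356],[0.443,-0.06,0,-0.356],[0.443,-0.06,0,-0.356],[0.443,-0.06,0,-0.356],[0.443,-0.06,0,-0.356],[0.443,-0.06,0,-0.356],[0.443,-0.06,0,-0.356],[0.443,-0.06,0,-0.356],[0.443,-0.06,0,-0.356]]])

```text
time_s: 6.22
eef_pos: [0.4511, -0.459, 0.1434]
eef_rot: [-0.001, 1.0, -0.014, -0.001]
wrist_force: [0.9, -0.5, -0.9]
opening: 0.24
grasp_force: 64.4
```

Run:
```python
from fit import *
mv(.4517,-.46,.105,-1.5)
o=ctrl.get_obs()
im,d,K,C=cam("wrist");save("w4",im);np.savez("/tmp/w4",im=im,d=d,K=K,C=C,p=o["eef_pos"],q=o["eef_rot"])
inhand('/tmp/w4.npz')
print(o['grasp_force'],o['opening'])
W=cloud(d,K,C);z=np.load('/tmp/w4.npz')
# gauge heading by pins seen beside the bar
h=cv2.cvtColor(im,cv2.COLOR_RGB2HSV);m=((h[...,0]>13)&(h[...,0]<21)&(h[...,1]>95)&(h[...,2]>120)).astype(np.uint8)
n,l,st,ce=cv2.connectedComponentsWithStats(m)
for k in range(1,n):
    if st[k,4]>8: print(st[k,4],ce[k].round(),np.nanmedian(W[l==k],0).round(4))
```

```text
row [0.0018 0.0027 0.0961] roll -0.0006 | now [ 0.4511 -0.459   0.1434] h -1.6 rows>= 1 t 6.2
head in tool [0.0751 0.0008] [52.4 36.4] ang -0.8 n 5040 tilt x,y (rad) [-0.0629  0.0021] z at head -0.0137 (ideal x .078 y 0 z -.015)
socket in tool [0.0821 0.0007]
64.43124532699585 0.23979744376838819
300 [548.   6.] [ 0.5907 -0.6501  0.019 ]
47 [114. 113.] [ 0.5292 -0.3494  0.0358]
46 [ 67. 116.] [ 0.5281 -0.3162  0.0356]
```

View pics/w4.png

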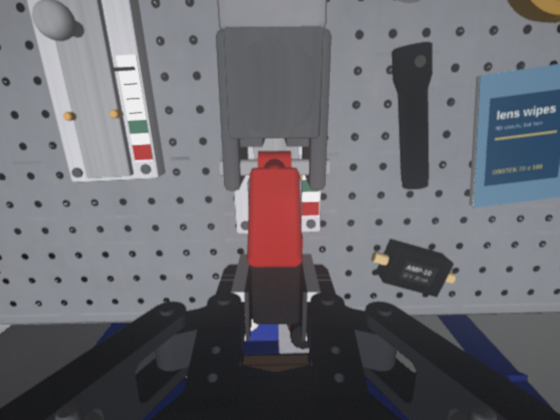

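Call:
drive_tool(plan=[[[0.002,0.001,0.05,0],[0.002,0.001,0.1,0],[0.002,0.001,0.11,0],[0.002,0.001,0.11,0],[0.002,0.001,0.11,0]]])

```text
time_s: 6.68
eef_pos: [0.4526, -0.4603, 0.1016]
eef_rot: [-0.0, 1.0, -0.013, -0.0]
wrist_force: [0.2, -0.2, -1.5]
opening: 0.242
grasp_force: 64.3
```

```bash
python3 -c "
from h import *
mv(.4522,-.4598,.055,-1.6);o=ctrl.get_obs();print(o['wrist_force'])
mv(.4522,-.4598,.055,-1.6)"
```

```text
row [-0.001  -0.0013  0.1166] roll 0.0004 | now [ 0.4526 -0.4603  0.1016] h -1.52 rows>= 2 t 6.7
[ 0.18288588 -0.23166524 -1.54308088]
row [-0.001  -0.0013  0.1166] roll 0.0004 | now [ 0.4526 -0.4603  0.1016] h -1.52 rows>= 2 t 6.7
```

Call:
drive_tool(plan=[[[0,-0.001,0.02,0],[-0.001,-0.001,0.035,0],[-0.001,-0.001,0.05,0],[-0.001,-0.001,0.065,0],[-0.001,-0.001,0.08,0],[-0.001,-0.001,0.09,0],[-0.001,-0.001,0.1,0],[-0.001,-0.001,0.108,0],[-0.001,-0.001,0.112,0],[-0.001,-0.001,0.114,0]]])

```text
time_s: 7.52
eef_pos: [0.4522, -0.4599, 0.0557]
eef_rot: [-0.0, 1.0, -0.013, -0.0]
wrist_force: [-0.5, 1.0, -1.4]
opening: 0.243
grasp_force: 64.6
```

Run:
```python
from fit import *
o=ctrl.get_obs();print(o['eef_pos'].round(4),o['wrist_force'].round(2),o['torque'].round(3),o['grasp_force'].round(1))
im,d,K,C=cam("wrist");save("w5",im);np.savez("/tmp/w5",im=im,d=d,K=K,C=C,p=o["eef_pos"],q=o["eef_rot"])
inhand('/tmp/w5.npz')
W=cloud(d,K,C);coupler(W,W[100,273],0,0.028)
```

```text
Traceback (most recent call last):
AttributeError: 'float' object has no attribute 'round'
```

```bash
cat >> fit.py <<'E'
def look(tag,c=None,hint=0,base=0.028):
    o=ctrl.get_obs();print(o['eef_pos'].round(4),"F",o['wrist_force'].round(2),"M",o['torque'].round(3),"g",round(o['grasp_force'],1),"op",round(o['opening'],3),"t",round(o['time_s'],1))
    im,d,K,C=cam("wrist");save(tag,im);np.savez("/tmp/"+tag,im=im,d=d,K=K,C=C,p=o["eef_pos"],q=o["eef_rot"])
    return im,cloud(d,K,C),o
E
python3 - <<'E'
from fit import *
im,W,o=look("w5");inhand('/tmp/w5.npz');coupler(W,W[100,273],0,0.028)
E
```

```text
[ 0.4522 -0.4599  0.0557] F [-0.47  1.05 -1.39] M [0.073 0.103 0.025] g 64.6 op 0.243 t 7.5
head in tool [0.0751 0.001 ] [52.2 36.6] ang -0.46 n 5013 tilt x,y (rad) [-0.063   0.0011] z at head -0.0138 (ideal x .078 y 0 z -.015)
socket in tool [0.0821 0.0009]
head [ 0.5275 -0.4629] [53.1 39.1] z 0.0694 n 10602 heading -0.65 origin [ 0.4945 -0.4625] grip [ 0.4495 -0.462 ] socket [ 0.5344 -0.4629]
```

Seated: the head top is at 69 mm and the socket is within 1.2 mm of the ball. Next I'll release, rise, close the jaws and go over the lever.

Call:
drive_tool(plan=[[[0,0,0,0],[0,0,0,0],[0,0,0,0],[0,0,0,0],[0,0,-0.02,0],[0,0,-0.08,0],[0,0,-0.16,0],[0,0,-0.23,0],[0,0,-0.23,0],[0,0,-0.23,0]]], jaw=0.4)

```text
time_s: 8.4
eef_pos: [0.4533, -0.4615, 0.1514]
eef_rot: [0.002, 1.0, -0.013, 0.002]
wrist_force: [0.1, 0.5, -1.2]
opening: 0.601
grasp_force: 0.0
```

Call:
drive_tool(plan=[[[0.01,0,0,0],[0.04,0,0,0],[0.076,0.002,0,0],[0.076,0.002,0,0],[0.076,0.002,0,0],[0.076,0.002,0,0],[0.076,0.002,0,0],[0.076,0.002,0,0]]], jaw=1)

```text
time_s: 9.07
eef_pos: [0.4821, -0.4615, 0.1476]
eef_rot: [-0.0, 1.0, -0.013, -0.0]
wrist_force: [-1.1, -0.1, -0.1]
opening: 0.002
grasp_force: 0.0
```

Run:
```python
from fit import *
im,W,o=look("w6");coupler(W,W[100,273],0,0.028);mv(.482,-.461,.12,-1.2);mv(.482,-.461,.095,-1.2)
```

```text
[ 0.4821 -0.4615  0.1476] F [-1.15 -0.14 -0.05] M [-0.026  0.021 -0.008] g 0.0 op 0.002 t 9.1
head [ 0.5656 -0.4629] [79.7 56.7] z 0.0671 n 5026 heading 2.55 origin [ 0.5327 -0.4644] grip [ 0.4877 -0.4664] socket [ 0.5726 -0.4626]
row [-0.0005 -0.0014  0.0695] roll -0.0017 | now [ 0.4822 -0.4616  0.1478] h -1.51 rows>= 1 t 9.1
row [-0.0005 -0.0014  0.132 ] roll -0.0017 | now [ 0.4822 -0.4616  0.1478] h -1.51 rows>= 2 t 9.1
```

View pics/w6.png

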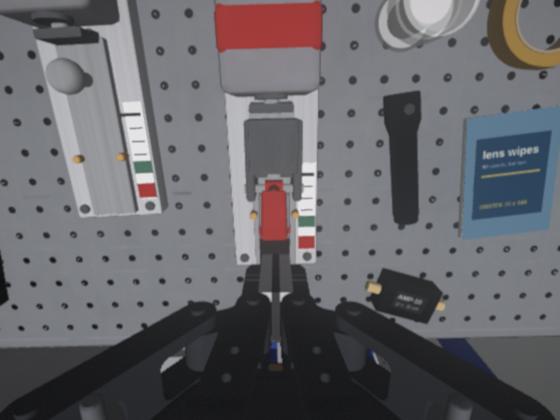

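The red coupler is seated at (273,170), with its bar between the pins at (254,215) and (296,215). Its lever at (274,215) is still up. I'll press it now.

Call:
drive_tool(plan=[[[0,0,0.035,0],[0,0,0.07,0],[0,0,0.08,0],[0,0,0.09,0],[0,0,0.1,0],[0,0,0.11,0],[0,0,0.12,0],[0,0,0.126,0],[0,0,0.132,0],[0,0,0.132,0]]])

```text
time_s: 9.95
eef_pos: [0.4817, -0.4617, 0.0955]
eef_rot: [-0.0, 1.0, -0.013, -0.001]
wrist_force: [-6.9, 0.9, 10.5]
opening: -0.0
grasp_force: 5.4
```

Run:
```python
from fit import *
o=ctrl.get_obs();print(o['eef_pos'],o['wrist_force'])
```

```text
[ 0.48166682 -0.46166238  0.09550318] [-6.93381446  0.86968326 10.47814587]
```

Pressing with 10 N at 95.5 mm. I'll go a little further.

Call:
drive_tool(plan=[[[-0.004,0,0.005,0],[-0.008,0,0.01,0],[-0.01,0,0.014,0],[-0.01,0,0.014,0]]])

```text
time_s: 10.28
eef_pos: [0.4811, -0.4623, 0.0949]
eef_rot: [0.001, 1.0, -0.013, 0.002]
wrist_force: [-3.2, 9.6, 30.2]
opening: -0.005
grasp_force: 15.3
```

Call:
drive_tool(plan=[[[0,0,-0.05,0],[0,0,-0.12,0],[0,0,-0.15,0],[-0.06,0,-0.15,0],[-0.06,0,-0.15,0],[-0.06,0,-0.15,0],[-0.06,0,-0.15,0]]], jaw=0.4)

```text
time_s: 10.87
eef_pos: [0.4546, -0.4604, 0.1484]
eef_rot: [-0.001, 1.0, -0.013, -0.0]
wrist_force: [0.1, -0.6, -0.6]
opening: 0.598
grasp_force: 0.0
```

Run:
```python
from fit import *
im,W,o=look("w7")
from m import masks
n,l,st,ce=cv2.connectedComponentsWithStats(masks(im)["red"].astype(np.uint8))
for k in range(1,n):
    if st[k,4]>150:
        p=W[l==k];p=p[~np.isnan(p[:,0])];i=p[:,0].argsort();print(st[k,4],ce[k].round(),"back end",np.median(p[i[:20]],0).round(4),"front",np.median(p[i[-20:]],0).round(4))
mv(.450,-.460,.055,-1.3)
```

```text
[ 0.4546 -0.4604  0.1484] F [ 0.09 -0.63 -0.61] M [ 0.063 -0.056 -0.014] g 0.0 op 0.598 t 10.9
1508 [276. 174.] back end [ 0.4728 -0.4623  0.0766] front [ 0.5164 -0.4621  0.0647]
200 [143. 156.] back end [ 0.496  -0.3578  0.0213] front [ 0.5047 -0.3588  0.0214]
155 [308. 211.] back end [ 0.447  -0.489   0.0208] front [ 0.4555 -0.4881  0.0214]
row [-0.0119 -0.0005  0.2337] roll -0.001 | now [ 0.4548 -0.4605  0.1485] h -1.49 rows>= 3 t 10.9
```

Latched: the lever end is at 76.6 mm, against 77 expected. I'll grip and pull.

Call:
drive_tool(plan=[[[-0.006,0,0.06,0],[-0.012,0,0.13,0],[-0.012,0,0.2,0],[-0.012,0,0.233,0],[-0.012,0,0.233,0],[-0.012,0,0.233,0]]])

```text
time_s: 11.42
eef_pos: [0.4499, -0.4603, 0.0557]
eef_rot: [-0.001, 1.0, -0.013, -0.0]
wrist_force: [0.3, -0.5, 0.1]
opening: 0.599
grasp_force: 0.0
```

Call:
drive_tool(plan=[[[0,0,0,0],[0,0,0,0],[0,0,0,0],[0,0,0,0],[0,0,0,0],[0,0,0,0],[0,0,0,0],[0,0,0,0]]], jaw=1)

```text
time_s: 12.08
eef_pos: [0.4508, -0.4618, 0.0588]
eef_rot: [0.001, 1.0, -0.013, 0.001]
wrist_force: [0.2, 1.9, 6.1]
opening: 0.238
grasp_force: 58.9
```

Call:
drive_tool(plan=[[[-0.01,0,0,0],[-0.025,0,0,0],[-0.04,0,0,0],[-0.055,0,0,0],[-0.07,0,0,0],[-0.085,0,0,0],[-0.095,0,0,0],[-0.1,0,0,0],[-0.1,0,0,0],[-0.1,0,0,0]]])

```text
time_s: 12.92
eef_pos: [0.4121, -0.4612, 0.0587]
eef_rot: [0.002, 1.0, -0.013, 0.003]
wrist_force: [7.7, 0.6, 4.5]
opening: 0.243
grasp_force: 58.4
```

Run:
```python
from fit import *
im,W,o=look("w8");inhand('/tmp/w8.npz');coupler(W,W[100,273],0,0.028)
```

```text
[ 0.4121 -0.4612  0.0587] F [7.73 0.58 4.53] M [ 0.116 -1.171  0.092] g 58.4 op 0.243 t 12.9
head in tool [0.0792 0.0001] [51.9 35.9] ang -1.07 n 4796 tilt x,y (rad) [-0.0469  0.0036] z at head -0.0104 (ideal x .078 y 0 z -.015)
socket in tool [0.0862 0.    ]
head [ 0.4909 -0.4637] [53.7 38.7] z 0.0693 n 10739 heading -1.48 origin [ 0.4579 -0.4629] grip [ 0.413  -0.4617] socket [ 0.4979 -0.4639]
```

View pics/w8.png

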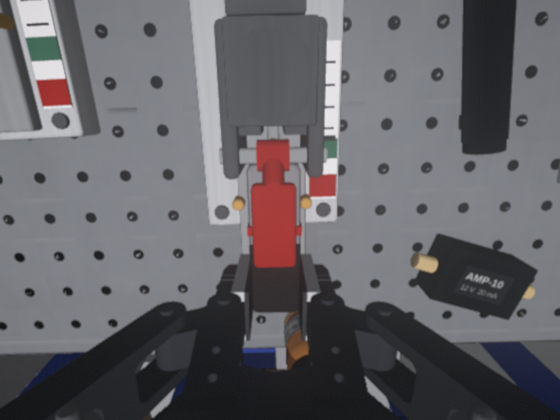

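The red pointer is at about 37–38 mm (spring 7.7 N), near the green patch at (330,150). I'll draw 2 mm further, hold, then return home and release.

Call:
drive_tool(plan=[[[-0.004,0,0,0],[-0.004,0,0,0],[-0.004,0,0,0],[-0.004,0,0,0],[-0.004,0,0,0],[-0.004,0,0,0],[-0.004,0,0,0],[-0.004,0,0,0],[-0.004,0,0,0],[-0.004,0,0,0],[-0.004,0,0,0],[-0.004,0,0,0]]])

```text
time_s: 13.97
eef_pos: [0.4107, -0.4611, 0.0587]
eef_rot: [0.002, 1.0, -0.013, 0.003]
wrist_force: [6.7, 0.3, 3.6]
opening: 0.239
grasp_force: 58.5
```

Run:
```python
from fit import *
im,W,o=look("w9");inhand('/tmp/w9.npz');coupler(W,W[100,273],0,0.028)
# pointer on scale: dark pixels/green/red along the strip beside the slide
h=cv2.cvtColor(im,cv2.COLOR_RGB2HSV)
import m
for c,col in (("green",None),("red",None)):
    n,l,st,ce=cv2.connectedComponentsWithStats(m.masks(im)[c].astype(np.uint8))
    for k in range(1,n):
        if st[k,4]>60:
            p=W[l==k];p=p[~np.isnan(p[:,0])];print(c,st[k].tolist(),np.percentile(p,[2,98],axis=0).round(4).tolist())
s=im[10:200,318:342].astype(int).sum(-1)
save("w9c",cv2.resize(im[0:220,200:360],(640,600)[::1],interpolation=cv2.INTER_CUBIC))
```

```text
[ 0.4107 -0.4611  0.0587] F [6.74 0.29 3.62] M [ 0.11  -1.174  0.077] g 58.5 op 0.239 t 14.0
head in tool [0.0792 0.0002] [52.  35.8] ang -0.87 n 4844 tilt x,y (rad) [-0.0483  0.0046] z at head -0.0104 (ideal x .078 y 0 z -.015)
socket in tool [0.0862 0.0001]
head [ 0.4899 -0.4632] [53.  39.1] z 0.0694 n 10703 heading -0.25 origin [ 0.4569 -0.4631] grip [ 0.4119 -0.4629] socket [ 0.4969 -0.4633]
red [37, 77, 33, 25, 688] [[0.4949, -0.3657, 0.0197], [0.5054, -0.3527, 0.0225]]
red [248, 141, 53, 127, 4820] [[0.433, -0.4702, 0.0643], [0.4759, -0.4555, 0.0781]]
red [310, 173, 26, 20, 442] [[0.4462, -0.4943, 0.0199], [0.4562, -0.4818, 0.0223]]
```

View pics/w9c.png

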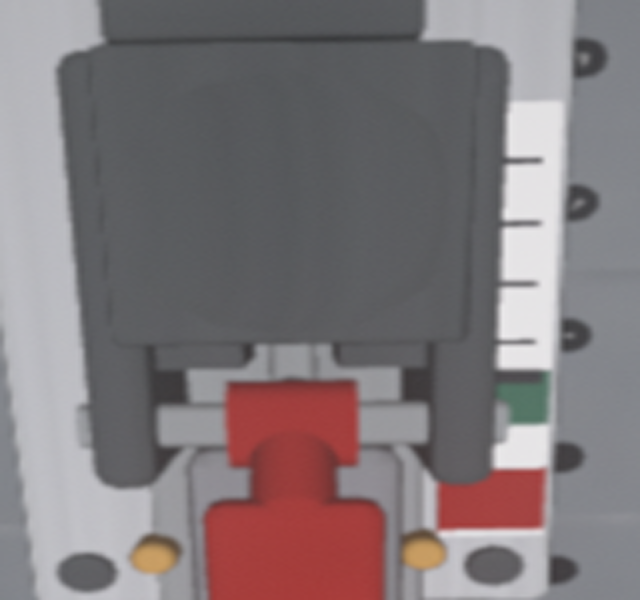

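The pointer stands just inside the green band at about 37.5 mm (crop row 377, band 362–422). I'll pull 2 mm more, hold 0.7 s, then return.

Call:
drive_tool(plan=[[[-0.005,0,0,0],[-0.005,0,0,0],[-0.005,0,0,0],[-0.005,0,0,0],[-0.005,0,0,0],[-0.005,0,0,0],[-0.005,0,0,0],[-0.005,0,0,0],[-0.005,0,0,0],[-0.005,0,0,0]]])

```text
time_s: 14.85
eef_pos: [0.4088, -0.4611, 0.0588]
eef_rot: [0.002, 1.0, -0.013, 0.003]
wrist_force: [8.3, 0.0, 3.3]
opening: 0.239
grasp_force: 58.5
```

Call:
drive_tool(plan=[[[0.012,0,0,0],[0.03,0,0,0],[0.048,0,0,0],[0.066,0,0,0],[0.082,0,0,0],[0.096,0,0,0],[0.104,0,0,0],[0.106,0,0,0],[0.106,0,0,0],[0.106,0,0,0]]])

```text
time_s: 15.68
eef_pos: [0.4479, -0.4615, 0.0587]
eef_rot: [0.001, 1.0, -0.013, -0.001]
wrist_force: [-7.5, 3.5, 12.6]
opening: 0.244
grasp_force: 59.8
```

Run:
```python
from fit import *
im,W,o=look("w10");inhand('/tmp/w10.npz');coupler(W,W[100,273],0,0.028)
```

```text
[ 0.4479 -0.4615  0.0587] F [-7.49  3.48 12.55] M [0.672 1.018 0.225] g 59.8 op 0.244 t 15.7
head in tool [ 0.079  -0.0001] [51.9 36.1] ang -1.34 n 4745 tilt x,y (rad) [-0.0485  0.0013] z at head -0.0109 (ideal x .078 y 0 z -.015)
socket in tool [ 0.086  -0.0003]
head [ 0.5268 -0.4633] [53.3 38.3] z 0.0693 n 11136 heading -0.59 origin [ 0.4938 -0.4629] grip [ 0.4488 -0.4625] socket [ 0.5338 -0.4633]
```

Call:
drive_tool(plan=[[[0,0,0,0],[0,0,0,0],[0,0,0,0],[0,0,0,0],[0,0,-0.02,0],[0,0,-0.1,0],[0,0,-0.2,0],[0,0,-0.3,0],[0,0,-0.4,0],[0,0,-0.47,0],[0,0,-0.47,0],[0,0,-0.47,0]]], jaw=0.4)

```text
time_s: 16.73
eef_pos: [0.4494, -0.4618, 0.2477]
eef_rot: [0.002, 1.0, -0.013, 0.002]
wrist_force: [0.4, 1.1, -0.7]
opening: 0.6
grasp_force: 0.0
```

Run:
```python
from fit import *
mv(.32,.2,.25,0);q=np.degrees(ctrl.get_obs()['q']);print(q.round(1))
```

```text
row [-0.366  -1.6455 -0.0145] roll -0.0082 | now [ 0.4494 -0.4618  0.2477] h -1.47 rows>= 17 t 16.7
[-56.3  18.9  81.8  -0.   78.9  35.2]
```

Call:
drive_tool(plan=[[[-0.01,-0.06,-0.01,0],[-0.18,-0.82,-0.015,-0.004],[-0.18,-0.82,-0.015,-0.004],[-0.18,-0.82,-0.015,-0.004],[-0.18,-0.82,-0.015,-0.004],[-0.18,-0.82,-0.015,-0.004],[-0.18,-0.82,-0.015,-0.004],[-0.18,-0.82,-0.015,-0.004],[-0.18,-0.82,-0.015,-0.004]]])

```text
time_s: 17.48
eef_pos: [0.3828, -0.1265, 0.2482]
eef_rot: [-0.002, 1.0, -0.006, -0.002]
wrist_force: [0.4, -0.6, -0.5]
opening: 0.598
grasp_force: 0.0
```

Call:
drive_tool(plan=[[[-0.18,-0.82,0,-0.004],[-0.18,-0.82,0,-0.004],[-0.18,-0.82,0,-0.004],[-0.18,-0.82,0,-0.004],[-0.18,-0.82,0,-0.004],[-0.18,-0.82,0,-0.004],[-0.18,-0.82,0,-0.004],[-0.18,-0.82,0,-0.004],[-0.18,-0.82,0,-0.004],[-0.18,-0.82,0,-0.004],[-0.18,-0.82,0,-0.004],[-0.18,-0.82,0,-0.004]]])

```text
time_s: 18.48
eef_pos: [0.3175, 0.1968, 0.2496]
eef_rot: [0.0, 1.0, -0.001, -0.001]
wrist_force: [-0.2, 0.5, 0.0]
opening: 0.602
grasp_force: 0.0
```

Run:
```python
from fit import *
from m import blobs
im,W,o=look("w11");print(np.degrees(o['q']).round(1));blobs(im,W,60)
```

```text
[0.3175 0.1968 0.2496] F [-0.23  0.48  0.05] M [-0.052  0.067  0.043] g 0.0 op 0.602 t 18.5
[ 13.4 -17.8 118.7  -0.   79.3 103.6]
red 115 [524.  36.] med [ 0.464 -0.052  0.021] lo [ 0.459 -0.057  0.02 ] hi [ 0.468 -0.047  0.023] dir -78.9
yellow 384 [200. 115.] med [0.39  0.265 0.063] lo [0.382 0.255 0.053] hi [0.399 0.275 0.071] dir -54.7
blue 321 [366. 101.] med [0.402 0.112 0.064] lo [0.394 0.1   0.053] hi [0.411 0.122 0.071] dir 116.9
blue 1370 [488. 140.] med [ 0.363 -0.037  0.02 ] lo [ 0.353 -0.078  0.014] hi [ 0.372 -0.     0.022] dir 90.3
blue 1424 [498. 175.] med [ 0.214 -0.435 -0.546] lo [ 0.176 -0.622 -0.549] hi [ 0.239 -0.275 -0.488] dir -91.2
blue 1994 [448. 207.] med [ 0.114 -0.311 -0.546] lo [ 0.047 -0.443 -0.549] hi [ 0.201 -0.213 -0.484] dir -107.4
blue 555 [481. 275.] med [-0.117 -0.472 -0.546] lo [-0.142 -0.543 -0.55 ] hi [-0.079 -0.386 -0.543] dir 83.4
```

View pics/w11.png

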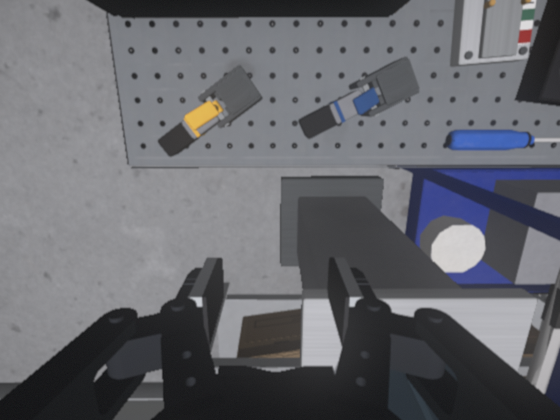

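The picture shows the yellow coupler with its head at (238,92) and grip at (175,140), and the blue coupler with its head at (393,82) and grip at (317,122). I'll fit both.

Run:
```python
from fit import *
z=np.load("/tmp/w11.npz");W=cloud(z["d"],z["K"],z["C"])
coupler(W,W[84,393],-60)
c,d,a=coupler(W,W[95,238],-60)
g=c-.078*d;mv(g[0],g[1],.12,a);mv(g[0],g[1],.0265,a)
```

```text
head [0.4155 0.0845] [53.2 38.6] z 0.0412 n 1277 heading -63.75 origin [0.4009 0.1141] grip [0.381  0.1544] socket [0.4185 0.0782]
head [0.4063 0.2405] [52.1 38.5] z 0.0413 n 1216 heading -55.3 origin [0.3875 0.2677] grip [0.3619 0.3047] socket [0.4103 0.2348]
row [ 0.1097 -0.2708  0.3243] roll 0.3061 | now [0.3178 0.1966 0.2498] h -0.21 rows>= 8 t 18.5
row [ 0.11  -0.271  0.558] roll 0.3061 | now [0.3178 0.1966 0.2498] h -0.21 rows>= 8 t 18.5
```

Call:
drive_tool(plan=[[[0.01,-0.03,0.05,0.03],[0.11,-0.27,0.25,0.306],[0.11,-0.27,0.25,0.306],[0.11,-0.27,0.25,0.306],[0.11,-0.27,0.25,0.306],[0.11,-0.27,0.25,0.306],[0.11,-0.27,0.25,0.306],[0.11,-0.27,0.25,0.306],[0.11,-0.27,0.25,0.306],[0.11,-0.27,0.25,0.306],[0.11,-0.27,0.25,0.306],[0.11,-0.27,0.25,0.306]]])

```text
time_s: 19.53
eef_pos: [0.3621, 0.3053, 0.1505]
eef_rot: [-0.0, 0.887, -0.462, 0.0]
wrist_force: [-0.9, 0.4, -0.2]
opening: 0.6
grasp_force: 0.0
```

Run:
```python
from fit import *
mv(.3619,.3047,.0265,-55.3);o=ctrl.get_obs();print(np.degrees(o['q']).round(1))
im,W,o=look("w12");z=o["eef_pos"];R=rot(o["eef_rot"])
p=z+R@np.array([.078,0,0]);coupler(W,[p[0],p[1]],-55)
```

```text
row [0.0009 0.0014 0.3101] roll 0.0013 | now [0.3621 0.3053 0.1505] h -55.07 rows>= 3 t 19.5
[ 25.7   4.2 111.5  -0.   64.3 170.8]
[0.3621 0.3053 0.1505] F [-0.94  0.42 -0.24] M [0.083 0.01  0.029] g 0.0 op 0.6 t 19.5
head [0.4066 0.2414] [52.7 36.9] z 0.0413 n 2376 heading -55.12 origin [0.3877 0.2685] grip [0.362  0.3054] socket [0.4106 0.2357]
```

Hover and fit agree to 0.1 mm. I'll descend, close and lift.

Call:
drive_tool(plan=[[[0,0,0.08,0],[0,0,0.16,0],[0,0,0.23,0],[0,0,0.28,0],[0,0,0.31,0],[0,0,0.31,0],[0,0,0.31,0]]])

```text
time_s: 20.17
eef_pos: [0.3613, 0.3057, 0.0261]
eef_rot: [0.001, 0.887, -0.462, -0.0]
wrist_force: [0.7, -0.1, 0.0]
opening: 0.603
grasp_force: 0.0
```

Call:
drive_tool(plan=[[[0,0,0,0],[0,0,0,0],[0,0,0,0],[0,0,0,0],[0,0,0,0],[0,0,0,0],[0,0,0,0],[0,0,0,0]]], jaw=1)

```text
time_s: 20.83
eef_pos: [0.3627, 0.3065, 0.0279]
eef_rot: [-0.001, 0.887, -0.463, 0.001]
wrist_force: [-2.2, 0.1, 6.8]
opening: 0.24
grasp_force: 59.7
```

Call:
drive_tool(plan=[[[0,0,-0.02,0],[0,0,-0.08,0],[0,0,-0.16,0],[0,0,-0.24,0],[0,0,-0.32,0],[0,0,-0.4,0],[0,0,-0.48,0],[0,0,-0.56,0],[0,0,-0.56,0],[0,0,-0.56,0]]])

```text
time_s: 21.67
eef_pos: [0.3624, 0.3064, 0.2528]
eef_rot: [-0.002, 0.887, -0.463, 0.001]
wrist_force: [-0.6, -0.7, -3.0]
opening: 0.241
grasp_force: 59.4
```

Run:
```python
from fit import *
im,W,o=look("w13");inhand('/tmp/w13.npz');mv(.40,0,.25,-28,o)
```

```text
[0.3624 0.3064 0.2528] F [-0.55 -0.65 -3.03] M [ 0.106  0.06  -0.012] g 59.4 op 0.241 t 21.7
head in tool [0.0787 0.0006] [52.1 36.4] ang 0.03 n 5017 tilt x,y (rad) [-0.0627 -0.0016] z at head -0.0133 (ideal x .078 y 0 z -.015)
socket in tool [0.0857 0.0006]
row [0.6822 0.361  0.0057] roll -0.1506 | now [0.3624 0.3064 0.2528] h -55.11 rows>= 8 t 21.7
```

Call:
drive_tool(plan=[[[0.03,0.015,0,-0.01],[0.68,0.36,0,-0.16],[0.68,0.36,0,-0.16],[0.68,0.36,0,-0.16],[0.68,0.36,0,-0.16],[0.68,0.36,0,-0.16],[0.68,0.36,0,-0.16],[0.68,0.36,0,-0.16],[0.68,0.36,0,-0.16],[0.68,0.36,0,-0.16],[0.68,0.36,0,-0.16]]])

```text
time_s: 22.63
eef_pos: [0.3978, -0.0008, 0.2485]
eef_rot: [-0.0, 0.973, -0.23, -0.002]
wrist_force: [1.3, 0.9, -3.9]
opening: 0.244
grasp_force: 59.7
```

Run:
```python
from fit import *
for f,uv in (("w4",(52,22)),("w6",(67,77)),("w2",(187,25))):
    z=np.load("/tmp/%s.npz"%f);W=cloud(z["d"],z["K"],z["C"]);print(f,gauge(z["im"],W,W[uv[1],uv[0]])[1])
mv(.4975,-.3327,.25,2)
```

```text
ball [ 0.5833 -0.3304  0.0503] pins [[0.5292, -0.3494, 0.0358], [0.5281, -0.3162, 0.0356]] dist 0.0547
w4 2.5633437770182277
ball [ 0.5832 -0.3304  0.0502] pins [[0.5292, -0.3492, 0.0354], [0.5286, -0.3162, 0.0355]] dist 0.0544
w6 2.446632142479963
ball [ 0.5831 -0.3303  0.0503] pins [[0.528, -0.3157, 0.036], [0.5289, -0.3487, 0.0356]] dist 0.0548
w2 1.9786416675447371
row [ 0.5944  0.6304 -0.006 ] roll -0.1588 | now [ 0.3978 -0.0008  0.2485] h -26.59 rows>= 9 t 22.6
```

Call:
drive_tool(plan=[[[0.03,0.03,0,-0.01],[0.595,0.631,0,-0.16],[0.595,0.631,0,-0.16],[0.595,0.631,0,-0.16],[0.595,0.631,0,-0.16],[0.595,0.631,0,-0.16],[0.595,0.631,0,-0.16],[0.595,0.631,0,-0.16],[0.595,0.631,0,-0.16],[0.595,0.631,0,-0.16],[0.595,0.631,0,-0.16],[0.595,0.631,0,-0.16]]])

```text
time_s: 23.63
eef_pos: [0.5002, -0.3293, 0.2483]
eef_rot: [-0.002, 1.0, 0.022, -0.001]
wrist_force: [-0.4, -0.4, -3.3]
opening: 0.239
grasp_force: 59.9
```

Run:
```python
from fit import *
im,W,o=look("w14");inhand('/tmp/w14.npz');mv(.4976,-.3332,.1,2.3)
```

```text
[ 0.5002 -0.3293  0.2483] F [-0.37 -0.36 -3.33] M [0.043 0.134 0.025] g 59.9 op 0.239 t 23.6
head in tool [0.0776 0.0018] [52.1 36.5] ang 0.11 n 5031 tilt x,y (rad) [-0.0613  0.0009] z at head -0.0133 (ideal x .078 y 0 z -.015)
socket in tool [0.0846 0.0018]
row [-0.0064  0.0118  0.3721] roll 0.0015 | now [ 0.5003 -0.3288  0.2489] h 2.57 rows>= 4 t 23.7
```

Call:
drive_tool(plan=[[[-0.005,0.009,0.08,0.001],[-0.005,0.009,0.17,0.001],[-0.005,0.009,0.26,0.001],[-0.005,0.009,0.34,0.001],[-0.005,0.009,0.36,0.001],[-0.005,0.009,0.36,0.001],[-0.005,0.009,0.36,0.001],[-0.005,0.009,0.36,0.001]]])

```text
time_s: 24.35
eef_pos: [0.5002, -0.3357, 0.1094]
eef_rot: [0.002, 1.0, 0.02, 0.002]
wrist_force: [-0.6, -0.3, -3.2]
opening: 0.239
grasp_force: 59.8
```

Run:
```python
from fit import *
im,W,o=look("w15");inhand('/tmp/w15.npz');mv(.4983,-.3326,.056,2.3)
```

```text
[ 0.5002 -0.3357  0.1094] F [-0.62 -0.35 -3.24] M [-0.069  0.122 -0.007] g 59.8 op 0.239 t 24.4
head in tool [0.0776 0.0018] [52.1 36.3] ang 0.09 n 5027 tilt x,y (rad) [-0.0617 -0.001 ] z at head -0.0133 (ideal x .078 y 0 z -.015)
socket in tool [0.0846 0.0018]
row [-0.0048 -0.0092  0.1337] roll 0.0002 | now [ 0.5002 -0.336   0.1095] h 2.33 rows>= 2 t 24.4
```

Call:
drive_tool(plan=[[[-0.004,-0.009,0.02,0],[-0.004,-0.009,0.03,0],[-0.004,-0.009,0.03,0],[-0.004,-0.009,0.03,0],[-0.004,-0.009,0.03,0],[-0.004,-0.009,0.03,0]]])

```text
time_s: 24.9
eef_pos: [0.4969, -0.3317, 0.0946]
eef_rot: [0.0, 1.0, 0.02, 0.0]
wrist_force: [-0.4, -0.3, -2.7]
opening: 0.243
grasp_force: 59.9
```

Run:
```python
from fit import *
mv(.4986,-.3320,.056,2.3);ctrl.camera("wrist");mv(.4986,-.3320,.056,2.3)
```

```text
row [0.0042 0.0009 0.0964] roll -0.0001 | now [ 0.4969 -0.3317  0.0946] h 2.29 rows>= 1 t 24.9
row [0.0042 0.0009 0.0965] roll -0.0001 | now [ 0.4969 -0.3317  0.0946] h 2.29 rows>= 1 t 24.9
```

Call:
drive_tool(plan=[[[0.004,0.001,0.005,0],[0.004,0.001,0.02,0],[0.004,0.001,0.035,0],[0.004,0.001,0.05,0],[0.004,0.001,0.062,0],[0.004,0.001,0.074,0],[0.004,0.001,0.084,0],[0.004,0.001,0.09,0],[0.004,0.001,0.094,0],[0.004,0.001,0.094,0]]])

```text
time_s: 25.78
eef_pos: [0.4984, -0.3318, 0.0565]
eef_rot: [-0.0, 1.0, 0.02, -0.0]
wrist_force: [0.5, 0.1, -3.0]
opening: 0.242
grasp_force: 60.0
```

Run:
```python
from fit import *
im,W,o=look("w16");inhand('/tmp/w16.npz');p=o['eef_pos'];coupler(W,[p[0]+.078,p[1]+.003],0,0.028)
```

```text
[ 0.4984 -0.3318  0.0565] F [ 0.53  0.12 -3.03] M [0.01  0.096 0.01 ] g 60.0 op 0.242 t 25.8
head in tool [0.0776 0.0017] [52.1 36.3] ang -0.03 n 5018 tilt x,y (rad) [-0.0627 -0.0023] z at head -0.0133 (ideal x .078 y 0 z -.015)
socket in tool [0.0846 0.0017]
head [ 0.5762 -0.3302] [53.1 39.3] z 0.0695 n 10095 heading 2.41 origin [ 0.5432 -0.3316] grip [ 0.4983 -0.3335] socket [ 0.5832 -0.3299]
```

Socket within 0.5 mm of the ball, head top at 69.5 mm: seated. I'll release, rise and go over the lever.

Call:
drive_tool(plan=[[[0,0,0,0],[0,0,0,0],[0,0,0,0],[0,0,0,0],[0,0,-0.02,0],[0,0,-0.08,0],[0,0,-0.16,0],[0,0,-0.23,0],[0,0,-0.23,0],[0,0,-0.23,0]]], jaw=0.4)

```text
time_s: 26.67
eef_pos: [0.4997, -0.333, 0.152]
eef_rot: [0.002, 1.0, 0.02, 0.002]
wrist_force: [0.6, 0.5, 0.2]
opening: 0.598
grasp_force: 0.0
```

Call:
drive_tool(plan=[[[0.01,0,0,0],[0.04,0.002,0,0],[0.08,0.005,0,0],[0.08,0.005,0,0],[0.08,0.005,0,0],[0.08,0.005,0,0],[0.08,0.005,0,0],[0.08,0.005,0,0]]], jaw=1)

```text
time_s: 27.33
eef_pos: [0.5298, -0.3324, 0.1484]
eef_rot: [-0.0, 1.0, 0.02, -0.0]
wrist_force: [0.2, 0.2, -1.1]
opening: 0.002
grasp_force: 0.0
```

```bash
cat >> fit.py <<'E'
def lever(im,W,c,lo=0.045):
    from m import masks
    n,l,st,ce=cv2.connectedComponentsWithStats(masks(im)[c].astype(np.uint8))
    for k in range(1,n):
        if st[k,4]>150:
            p=W[l==k];p=p[~np.isnan(p[:,0])]
            if np.median(p[:,2])<lo: continue
            i=p[:,0].argsort();print(c,st[k,4],ce[k].round(),"back end",np.median(p[i[:20]],0).round(4),"front",np.median(p[i[-20:]],0).round(4))
E
python3 - <<'E'
from fit import *
im,W,o=look("w17");lever(im,W,"yellow");mv(.53,-.3325,.094,2.3,o)
E
```

```text
[ 0.5298 -0.3324  0.1484] F [ 0.17  0.2  -1.08] M [ 0.024 -0.075  0.039] g 0.0 op 0.002 t 27.3
yellow 4287 [275.  24.] back end [ 0.6423 -0.3063  0.0667] front [ 0.6644 -0.3471  0.066 ]
yellow 1073 [273. 213.] back end [ 0.5358 -0.3313  0.098 ] front [ 0.5596 -0.332   0.0803]
row [0.0006 0.0004 0.1359] roll -0.0001 | now [ 0.5298 -0.3324  0.1484] h 2.28 rows>= 2 t 27.3
```

Lever end measured at (0.536, −0.331, 0.098) as expected. Pressing.

Call:
drive_tool(plan=[[[0,0,0.035,0],[0,0,0.07,0],[0,0,0.08,0],[0,0,0.09,0],[0,0,0.1,0],[0,0,0.11,0],[0,0,0.12,0],[0,0,0.126,0],[-0.006,0,0.134,0],[-0.01,0,0.14,0],[-0.01,0,0.144,0],[-0.01,0,0.144,0]]])

```text
time_s: 28.38
eef_pos: [0.5285, -0.3332, 0.095]
eef_rot: [0.001, 1.0, 0.02, 0.002]
wrist_force: [-3.8, 6.4, 25.8]
opening: -0.0
grasp_force: 12.6
```

Call:
drive_tool(plan=[[[0,0,-0.05,0],[0,0,-0.12,0],[0,0,-0.14,0],[-0.07,0,-0.14,0],[-0.07,0,-0.14,0],[-0.07,0,-0.14,0],[-0.07,0,-0.14,0],[-0.07,0,-0.14,0],[-0.07,0,-0.14,0]]], jaw=0.4)

```text
time_s: 29.13
eef_pos: [0.4989, -0.3336, 0.1466]
eef_rot: [-0.0, 1.0, 0.02, -0.0]
wrist_force: [-0.4, 0.0, -0.9]
opening: 0.598
grasp_force: 0.0
```

Run:
```python
from fit import *
im,W,o=look("w18");lever(im,W,"yellow");mv(.4983,-.3338,.057,2.3,o)
```

```text
[ 0.4989 -0.3336  0.1466] F [-0.39  0.03 -0.92] M [-0.027 -0.082  0.035] g 0.0 op 0.598 t 29.1
yellow 159 [274. 134.] back end [ 0.5584 -0.3283  0.0679] front [ 0.5641 -0.3325  0.0663]
yellow 1157 [274. 176.] back end [ 0.5215 -0.3342  0.0769] front [ 0.5519 -0.332   0.0763]
row [-0.0015  0.0005  0.224 ] roll 0.0001 | now [ 0.4989 -0.3336  0.1466] h 2.32 rows>= 3 t 29.1
```

Yellow latched (lever end at 76.9 mm). Grip and pull.

Call:
drive_tool(plan=[[[0,0,0.06,0],[-0.001,0,0.13,0],[-0.001,0,0.2,0],[-0.001,0,0.223,0],[-0.001,0,0.223,0],[-0.001,0,0.223,0]]])

```text
time_s: 29.68
eef_pos: [0.4983, -0.3338, 0.0581]
eef_rot: [-0.0, 1.0, 0.02, -0.0]
wrist_force: [-0.5, 0.2, 0.9]
opening: 0.601
grasp_force: 0.0
```

Call:
drive_tool(plan=[[[0,0,0,0],[0,0,0,0],[0,0,0,0],[0,0,0,0],[0,0,0,0],[0,0,0,0],[0,0,0,0],[0,0,0,0]]], jaw=1)

```text
time_s: 30.35
eef_pos: [0.4991, -0.3345, 0.0603]
eef_rot: [0.001, 1.0, 0.02, 0.001]
wrist_force: [-1.6, 1.7, 5.7]
opening: 0.241
grasp_force: 58.7
```

Call:
drive_tool(plan=[[[-0.01,0,0,0],[-0.025,0,0,0],[-0.04,0,0,0],[-0.055,0,0,0],[-0.07,0,0,0],[-0.085,0,0,0],[-0.098,0,0,0],[-0.104,0,0,0],[-0.104,0,0,0],[-0.104,0,0,0],[-0.104,0,0,0]]])

```text
time_s: 31.27
eef_pos: [0.4589, -0.3357, 0.0602]
eef_rot: [0.001, 1.0, 0.02, 0.003]
wrist_force: [8.2, 5.0, 7.6]
opening: 0.242
grasp_force: 59.5
```

Run:
```python
from fit import *
im,W,o=look("w19");inhand('/tmp/w19.npz');p=o['eef_pos'];coupler(W,[p[0]+.078,p[1]+.003],0,0.028)
```

```text
[ 0.4589 -0.3357  0.0602] F [8.22 5.03 7.64] M [ 0.951 -1.358  0.115] g 59.5 op 0.242 t 31.3
head in tool [0.0798 0.0001] [52.1 36. ] ang -1.38 n 4748 tilt x,y (rad) [-0.047   0.0033] z at head -0.0091 (ideal x .078 y 0 z -.015)
socket in tool [ 0.0868 -0.0001]
head [ 0.5385 -0.3327] [53.3 38.8] z 0.0694 n 10333 heading 3.0 origin [ 0.5055 -0.3345] grip [ 0.4606 -0.3368] socket [ 0.5455 -0.3324]
```

Call:
drive_tool(plan=[[[-0.005,0,0,0],[-0.005,0,0,0],[-0.005,0,0,0],[-0.005,0,0,0],[-0.005,0,0,0],[-0.005,0,0,0],[-0.005,0,0,0],[-0.005,0,0,0],[-0.005,0,0,0],[-0.005,0,0,0],[-0.005,0,0,0],[-0.005,0,0,0]]])

```text
time_s: 32.32
eef_pos: [0.457, -0.3358, 0.0602]
eef_rot: [0.001, 1.0, 0.02, 0.003]
wrist_force: [7.7, 5.4, 6.9]
opening: 0.24
grasp_force: 59.5
```

Run:
```python
from fit import *
im,W,o=look("w20");p=o['eef_pos'];coupler(W,[p[0]+.078,p[1]+.003],0,0.028)
save("w20c",cv2.resize(im[0:220,200:360],(580,600),interpolation=cv2.INTER_CUBIC))
```

```text
[ 0.457  -0.3358  0.0602] F [7.73 5.36 6.85] M [ 0.959 -1.314  0.161] g 59.5 op 0.24 t 32.3
head [ 0.5364 -0.3331] [53.6 39.1] z 0.0694 n 10214 heading 2.74 origin [ 0.5035 -0.3346] grip [ 0.4585 -0.3368] socket [ 0.5434 -0.3327]
```

View pics/w20c.png

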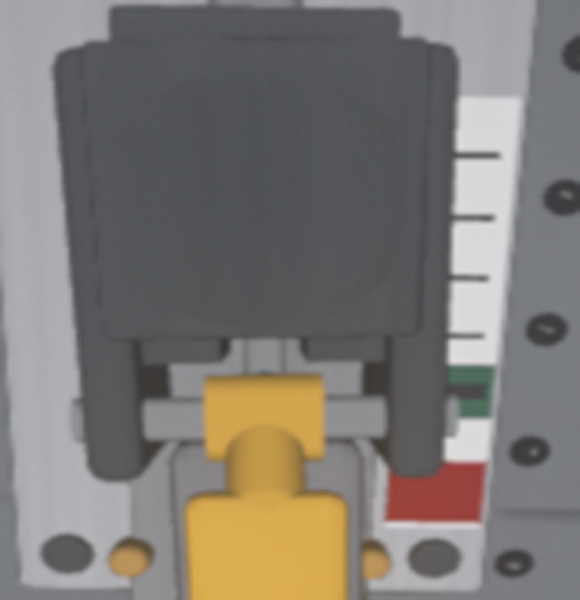

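The yellow pointer stands mid-green (crop row 390, band 366–416). I'll return home and release.

Call:
drive_tool(plan=[[[0.012,0,0,0],[0.03,0,0,0],[0.048,0,0,0],[0.066,0,0,0],[0.082,0,0,0],[0.096,0,0,0],[0.105,0,0,0],[0.108,0,0,0],[0.108,0,0,0],[0.108,0,0,0]]])

```text
time_s: 33.2
eef_pos: [0.4973, -0.3348, 0.0602]
eef_rot: [0.001, 1.0, 0.02, -0.0]
wrist_force: [-5.7, 3.3, 13.3]
opening: 0.241
grasp_force: 60.3
```

Call:
drive_tool(plan=[[[0,0,0,0],[0,0,0,0],[0,0,0,0],[0,0,0,0],[0,0,-0.02,0],[0,0,-0.1,0],[0,0,-0.2,0],[0,0,-0.3,0],[0,0,-0.4,0],[0,0,-0.47,0],[0,0,-0.47,0],[0,0,-0.47,0]]], jaw=0.4)

```text
time_s: 34.2
eef_pos: [0.4986, -0.3347, 0.2491]
eef_rot: [0.002, 1.0, 0.02, 0.002]
wrist_force: [0.4, 0.6, -0.2]
opening: 0.599
grasp_force: 0.0
```

Run:
```python
from fit import *
im,W,o=look("w21");coupler(W,[.5762,-.3302],0,0.028);coupler(W,[.527,-.463],0,.028);lever(im,W,"yellow");lever(im,W,"red");mv(.40,.08,.25,0)
```

```text
[ 0.4986 -0.3347  0.2491] F [ 0.36  0.63 -0.19] M [ 0.031  0.03  -0.009] g 0.0 op 0.599 t 34.2
head [ 0.5766 -0.3314] [52.6 37.6] z 0.0693 n 1528 heading 2.24 origin [ 0.5437 -0.3327] grip [ 0.4987 -0.3345] socket [ 0.5836 -0.3312]
head [ 0.5267 -0.4632] [53.2 37.5] z 0.0692 n 1355 heading 0.24 origin [ 0.4937 -0.4634] grip [ 0.4487 -0.4635] socket [ 0.5337 -0.4632]
yellow 1967 [273.  16.] back end [ 0.6419 -0.3053  0.0666] front [ 0.6635 -0.3449  0.0664]
yellow 642 [273. 153.] back end [ 0.52   -0.3327  0.0771] front [ 0.5621 -0.3325  0.0667]
red 1675 [416.  83.] back end [ 0.5943 -0.4618  0.0665] front [ 0.6151 -0.4465  0.0661]
red 600 [401. 208.] back end [ 0.4694 -0.4645  0.0756] front [ 0.513  -0.4633  0.0652]
row [-0.2026 -1.0435 -0.0095] roll 0.0128 | now [ 0.4977 -0.3338  0.2466] h 2.3 rows>= 11 t 34.2
```

Call:
drive_tool(plan=[[[-0.01,-0.06,-0.01,0],[-0.105,-0.915,-0.01,0.012],[-0.105,-0.915,-0.01,0.012],[-0.105,-0.915,-0.01,0.012],[-0.105,-0.915,-0.01,0.012],[-0.105,-0.915,-0.01,0.012],[-0.105,-0.915,-0.01,0.012],[-0.105,-0.915,-0.01,0.012],[-0.105,-0.915,-0.01,0.012],[-0.105,-0.915,-0.01,0.012],[-0.105,-0.915,-0.01,0.012],[-0.105,-0.915,-0.01,0.012]]])

```text
time_s: 35.25
eef_pos: [0.4404, 0.0305, 0.2488]
eef_rot: [0.0, 1.0, 0.002, -0.001]
wrist_force: [-0.2, -0.1, 0.7]
opening: 0.598
grasp_force: 0.0
```

Run:
```python
from fit import *
ctrl.camera("wrist")
im,W,o=look("w22")
P=W.reshape(-1,3);P=P[~np.isnan(P[:,0])];Q=P[(abs(P[:,2]-.06)<.004)&(abs(P[:,0]-.55)<.03)&(abs(P[:,1]+.02)<.04)];print(len(Q),np.median(Q,0))
if len(Q): print(gauge(im,W,np.median(Q,0)))
c,d,a=coupler(W,[.4155,.0845],-64);g=c-.078*d;mv(g[0],g[1],.0265,a)
```

```text
[0.4407 0.0297 0.249 ] F [-0.21 -0.65  0.5 ] M [ 0.042 -0.013 -0.012] g 0.0 op 0.602 t 35.3
543 [ 0.54992625 -0.01594211  0.05949673]
ball [ 0.5461 -0.0184  0.05  ] pins [[0.4927, -0.0376, 0.0347], [0.491, -0.0045, 0.0351]] dist 0.0543
(array([ 0.54611877, -0.01844793,  0.05003251]), np.float64(2.7285472566752698))
head [0.4161 0.084 ] [52.1 37.8] z 0.0413 n 929 heading -63.26 origin [0.4012 0.1135] grip [0.381  0.1536] socket [0.4192 0.0777]
row [-0.1486 -0.3115  0.5569] roll 0.3519 | now [0.441  0.0292 0.2492] h 0.09 rows>= 9 t 35.4
```

View pics/w22.png

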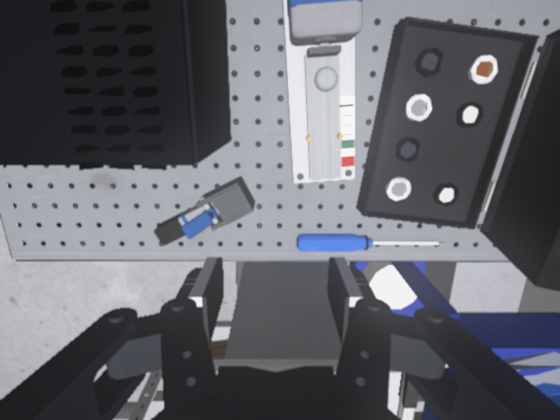

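The blue ball is at (326,78), the pins at (308,138) and (340,136), and the coupler at (205,215) has its head to the upper right. The case's near edge runs from (405,20) to (360,205). I'll check its clearance while moving to the coupler.

Call:
drive_tool(plan=[[[-0.01,-0.03,0.05,0.03],[-0.149,-0.311,0.25,0.352],[-0.149,-0.311,0.25,0.352],[-0.149,-0.311,0.25,0.352],[-0.149,-0.311,0.25,0.352],[-0.149,-0.311,0.25,0.352],[-0.149,-0.311,0.25,0.352],[-0.149,-0.311,0.25,0.352],[-0.149,-0.311,0.25,0.352],[-0.149,-0.311,0.25,0.352],[-0.149,-0.311,0.25,0.352],[-0.149,-0.311,0.25,0.352]]])

```text
time_s: 36.35
eef_pos: [0.3817, 0.1534, 0.1497]
eef_rot: [0.0, 0.852, -0.524, -0.0]
wrist_force: [-0.4, 0.9, 0.6]
opening: 0.6
grasp_force: 0.0
```

Run:
```python
from fit import *
z=np.load("/tmp/w22.npz");W=cloud(z["d"],z["K"],z["C"]);P=W.reshape(-1,3);P=P[~np.isnan(P[:,0])]
for x in (.42,.44,.46,.48,.5):
    Q=P[(abs(P[:,0]-x)<.004)&(P[:,2]>.03)&(P[:,1]<-.045)&(P[:,1]>-.2)]
    print(x,"edge y",np.percentile(Q[:,1],99).round(3),"z",Q[Q[:,1]>np.percentile(Q[:,1],97)][:,2].mean().round(3))
im,W,o=look("w23");p=o["eef_pos"]+rot(o["eef_rot"])@np.array([.078,0,0]);c,d,a=coupler(W,[p[0],p[1]],-63);g=c-.078*d;mv(g[0],g[1],.0265,a)
```

```text
0.42 edge y -0.072 z 0.033
0.44 edge y -0.075 z 0.034
0.46 edge y -0.077 z 0.033
0.48 edge y -0.079 z 0.033
0.5 edge y -0.081 z 0.031
[0.3817 0.1534 0.1497] F [-0.42  0.92  0.57] M [-0.051 -0.026  0.013] g 0.0 op 0.6 t 36.4
head [0.4153 0.0846] [52.9 37.4] z 0.0413 n 2404 heading -62.9 origin [0.4003 0.114 ] grip [0.3798 0.1541] socket [0.4185 0.0784]
row [-0.0031  0.0031  0.3082] roll -0.0018 | now [0.3815 0.1535 0.1498] h -63.22 rows>= 3 t 36.4
```

Call:
drive_tool(plan=[[[-0.001,0.002,0.08,0],[-0.001,0.002,0.16,0],[-0.001,0.002,0.23,0],[-0.001,0.002,0.28,0],[-0.001,0.002,0.308,0],[-0.001,0.002,0.308,0],[-0.001,0.002,0.308,0]]])

```text
time_s: 36.98
eef_pos: [0.38, 0.1541, 0.0264]
eef_rot: [0.001, 0.852, -0.524, -0.001]
wrist_force: [-0.2, -0.1, -0.2]
opening: 0.6
grasp_force: 0.0
```

Call:
drive_tool(plan=[[[0,0,0,0],[0,0,0,0],[0,0,0,0],[0,0,0,0],[0,0,0,0],[0,0,0,0],[0,0,0,0],[0,0,0,0]]], jaw=1)

```text
time_s: 37.65
eef_pos: [0.3815, 0.1545, 0.0281]
eef_rot: [-0.001, 0.852, -0.524, 0.001]
wrist_force: [-0.7, -1.0, 6.1]
opening: 0.24
grasp_force: 59.5
```

Call:
drive_tool(plan=[[[0,0,-0.02,0],[0,0,-0.08,0],[0,0,-0.16,0],[0,0,-0.24,0],[0,0,-0.3,0],[0,0,-0.36,0],[0,0,-0.36,0],[0,0,-0.36,0]]])

```text
time_s: 38.32
eef_pos: [0.3811, 0.1546, 0.1723]
eef_rot: [-0.001, 0.852, -0.524, 0.002]
wrist_force: [-1.0, 0.1, -2.7]
opening: 0.24
grasp_force: 59.4
```

Run:
```python
from fit import *
im,W,o=look("w24");inhand('/tmp/w24.npz');t=np.radians(2.7);mv(.5461-.0847*np.cos(t),-.0184-.0847*np.sin(t),.17,2.7,o)
```

```text
[0.3811 0.1546 0.1723] F [-0.95  0.11 -2.67] M [ 0.15   0.036 -0.019] g 59.4 op 0.24 t 38.3
head in tool [0.078  0.0007] [52.1 36.4] ang 0.08 n 5027 tilt x,y (rad) [-0.0625 -0.0002] z at head -0.0131 (ideal x .078 y 0 z -.015)
socket in tool [0.085  0.0007]
row [0.4856 0.02   0.0063] roll -0.3662 | now [0.3811 0.1546 0.1723] h -63.21 rows>= 10 t 38.3
```

Call:
drive_tool(plan=[[[0,0,-0.05,-0.03],[0,0,-0.11,-0.07],[0.485,0.02,-0.12,-0.366],[0.485,0.02,-0.12,-0.366],[0.485,0.02,-0.12,-0.366],[0.485,0.02,-0.12,-0.366],[0.485,0.02,-0.12,-0.366],[0.485,0.02,-0.12,-0.366],[0.485,0.02,-0.12,-0.366],[0.485,0.02,-0.12,-0.366],[0.485,0.02,-0.12,-0.366],[0.485,0.02,-0.12,-0.366]]])

```text
time_s: 39.37
eef_pos: [0.4594, -0.0221, 0.2169]
eef_rot: [-0.001, 1.0, 0.022, -0.002]
wrist_force: [-0.7, 0.3, -4.8]
opening: 0.244
grasp_force: 59.6
```

Call:
drive_tool(plan=[[[0,0,0.05,0],[0,0,0.14,0],[0,0,0.23,0],[0,0,0.28,0],[0,0,0.28,0],[0,0,0.28,0],[0,0,0.28,0],[0,0,0.28,0]]])

```text
time_s: 40.03
eef_pos: [0.4621, -0.0227, 0.1087]
eef_rot: [0.001, 1.0, 0.023, 0.002]
wrist_force: [-0.2, -0.6, -2.3]
opening: 0.243
grasp_force: 59.5
```

Run:
```python
from fit import *
im,W,o=look("w25");inhand('/tmp/w25.npz');print(o['eef_rot'].round(4))
s=np.array([.085,.0007]);t=np.radians(2.7)
mv(.5461-.085*np.cos(t),-.0184-.085*np.sin(t)+.001,.057,2.7)
```

```text
[ 0.4621 -0.0227  0.1087] F [-0.24 -0.59 -2.33] M [0.003 0.115 0.004] g 59.5 op 0.243 t 40.0
head in tool [0.0768 0.0018] [52.1 36.3] ang 0.17 n 5033 tilt x,y (rad) [-0.0638 -0.0004] z at head -0.0131 (ideal x .078 y 0 z -.015)
socket in tool [0.0838 0.0018]
[6.000e-04 9.997e-01 2.290e-02 1.700e-03]
row [-0.0024 -0.0035  0.1292] roll -0.0004 | now [ 0.462  -0.0227  0.1087] h 2.63 rows>= 2 t 40.1
```

Call:
drive_tool(plan=[[[0.001,-0.005,0.02,0],[0.001,-0.005,0.03,0],[0.001,-0.005,0.03,0],[0.001,-0.005,0.03,0],[0.001,-0.005,0.03,0],[0.001,-0.005,0.03,0]]])

```text
time_s: 40.58
eef_pos: [0.461, -0.0204, 0.0949]
eef_rot: [0.0, 1.0, 0.023, 0.0]
wrist_force: [0.5, 0.1, -2.1]
opening: 0.245
grasp_force: 59.6
```

Run:
```python
from fit import *
z=np.load("/tmp/w11.npz")
im,W,o=look("w26");inhand('/tmp/w26.npz');print(o['eef_rot'].round(4));mv(.4623,-.0205,.057,2.7)
```

```text
[ 0.461  -0.0204  0.0949] F [ 0.49  0.07 -2.11] M [-0.009  0.079 -0.051] g 59.6 op 0.245 t 40.6
head in tool [0.0768 0.0019] [52.1 36.3] ang 0.03 n 4946 tilt x,y (rad) [-0.0618 -0.0014] z at head -0.0131 (ideal x .078 y 0 z -.015)
socket in tool [0.0838 0.0019]
[0.000e+00 9.997e-01 2.310e-02 1.000e-04]
row [0.0033 0.0004 0.0948] roll -0.0003 | now [ 0.461  -0.0204  0.0949] h 2.65 rows>= 1 t 40.6
```

Call:
drive_tool(plan=[[[0.003,0,0.005,0],[0.003,0,0.02,0],[0.003,0,0.035,0],[0.003,0,0.05,0],[0.003,0,0.062,0],[0.003,0,0.074,0],[0.003,0,0.084,0],[0.003,0,0.09,0],[0.003,0,0.094,0],[0.003,0,0.094,0]]])

```text
time_s: 41.47
eef_pos: [0.4619, -0.0203, 0.0569]
eef_rot: [-0.0, 1.0, 0.023, -0.0]
wrist_force: [-0.6, 0.0, -2.8]
opening: 0.248
grasp_force: 59.6
```

Run:
```python
from fit import *
im,W,o=look("w27");inhand('/tmp/w27.npz');p=o['eef_pos'];coupler(W,[p[0]+.078,p[1]+.003],0,0.028)
```

```text
[ 0.4619 -0.0203  0.0569] F [-0.57  0.   -2.83] M [ 0.017  0.097 -0.013] g 59.6 op 0.248 t 41.5
head in tool [0.0768 0.0017] [52.1 36.3] ang -0.02 n 4986 tilt x,y (rad) [-0.0625 -0.0012] z at head -0.0131 (ideal x .078 y 0 z -.015)
socket in tool [0.0838 0.0017]
head [ 0.5389 -0.0186] [52.8 39.5] z 0.0696 n 9771 heading 2.68 origin [ 0.5059 -0.0202] grip [ 0.461  -0.0223] socket [ 0.5459 -0.0183]
```

Seated within 0.3 mm. Release and go over the lever.

Call:
drive_tool(plan=[[[0,0,0,0],[0,0,0,0],[0,0,0,0],[0,0,0,0],[0,0,-0.02,0],[0,0,-0.08,0],[0,0,-0.16,0],[0,0,-0.23,0],[0,0,-0.23,0],[0,0,-0.23,0]]], jaw=0.4)

```text
time_s: 42.35
eef_pos: [0.4636, -0.0207, 0.1517]
eef_rot: [0.001, 1.0, 0.023, 0.003]
wrist_force: [0.7, -0.5, 0.1]
opening: 0.601
grasp_force: 0.0
```

Call:
drive_tool(plan=[[[0.01,0,0,0],[0.04,0.002,0,0],[0.078,0.005,0,0],[0.078,0.005,0,0],[0.078,0.005,0,0],[0.078,0.005,0,0],[0.078,0.005,0,0],[0.078,0.005,0,0]]], jaw=1)

```text
time_s: 43.02
eef_pos: [0.4925, -0.0207, 0.1488]
eef_rot: [-0.0, 1.0, 0.023, -0.001]
wrist_force: [0.4, 0.1, -1.2]
opening: 0.0
grasp_force: 0.0
```

Run:
```python
from fit import *
im,W,o=look("w28");lever(im,W,"blue");mv(.4932,-.0209,.094,2.7,o)
```

```text
[ 0.4925 -0.0207  0.1488] F [ 0.43  0.05 -1.22] M [ 0.015  0.018 -0.021] g 0.0 op 0.0 t 43.0
blue 4289 [270.  25.] back end [0.6029 0.0132 0.0662] front [ 0.6277 -0.0388  0.0658]
row [0.0018 0.0007 0.1369] roll -0.0003 | now [ 0.4925 -0.0207  0.1488] h 2.65 rows>= 2 t 43.0
```

Run:
```python
from fit import *
z=np.load("/tmp/w28.npz");W=cloud(z["d"],z["K"],z["C"]);P=near(W,[.505,-.02],.03);Q=P[(P[:,2]>.085)&(P[:,2]<.105)];print(len(Q),np.percentile(Q,[2,50,98],axis=0).round(4).tolist())
from m import blobs;blobs(z["im"],W,60)
coupler(W,[.539,-.0186],0,.028)
```

```text
957 [[0.4976, -0.0278, 0.0853], [0.5069, -0.0199, 0.0929], [0.516, -0.0124, 0.0987]]
red 134 [308. 240.] med [ 0.465 -0.051  0.021] lo [ 0.46  -0.057  0.02 ] hi [ 0.469 -0.046  0.022] dir -81.6
blue 4289 [270.  25.] med [ 0.616 -0.013  0.067] lo [ 0.605 -0.041  0.065] hi [0.626 0.015 0.068] dir 94.4
blue 120 [378. 360.] med [-0.147 -0.369 -0.525] lo [-0.15  -0.387 -0.547] hi [-0.144 -0.343 -0.492] dir -88.2
head [ 0.539  -0.0193] [52.5 39.3] z 0.0693 n 2754 heading 0.94 origin [ 0.506  -0.0198] grip [ 0.461  -0.0205] socket [ 0.546  -0.0191]
```

Lever end at (0.498, −0.020, 0.0987) as expected. Pressing.

Call:
drive_tool(plan=[[[0.001,0,0.035,0],[0.001,0,0.07,0],[0.001,0,0.08,0],[0.001,0,0.09,0],[0.001,0,0.1,0],[0.001,0,0.11,0],[0.001,0,0.12,0],[0.001,0,0.126,0],[-0.006,0,0.134,0],[-0.01,0,0.14,0],[-0.01,0,0.145,0],[-0.01,0,0.145,0]]])

```text
time_s: 44.07
eef_pos: [0.4912, -0.0213, 0.0948]
eef_rot: [0.0, 1.0, 0.023, 0.002]
wrist_force: [-8.8, 3.2, 30.4]
opening: 0.001
grasp_force: 15.1
```

Call:
drive_tool(plan=[[[0,0,-0.05,0],[0,0,-0.12,0],[0,0,-0.14,0],[-0.07,0,-0.14,0],[-0.07,0,-0.14,0],[-0.07,0,-0.14,0],[-0.07,0,-0.14,0],[-0.07,0,-0.14,0],[-0.07,0,-0.14,0]]], jaw=0.4)

```text
time_s: 44.82
eef_pos: [0.4618, -0.0224, 0.147]
eef_rot: [-0.0, 1.0, 0.023, 0.0]
wrist_force: [0.4, -0.7, 0.0]
opening: 0.601
grasp_force: 0.0
```

Run:
```python
from fit import *
im,W,o=look("w29");lever(im,W,"blue")
P=near(W,[.495,-.0205],.035);Q=P[(P[:,2]>.07)&(P[:,2]<.105)&(abs(P[:,1]+.02)<.007)];print(len(Q),np.percentile(Q,[2,50,98],axis=0).round(4).tolist())
mv(.4612,-.0224,.057,2.7,o)
```

```text
[ 0.4618 -0.0224  0.147 ] F [ 0.37 -0.73  0.04] M [-0.015  0.012 -0.034] g 0.0 op 0.601 t 44.8
1250 [[0.4835, -0.0267, 0.0713], [0.5009, -0.02, 0.0769], [0.5183, -0.0134, 0.0783]]
row [-1.500e-03 -1.000e-04  2.251e-01] roll -0.0002 | now [ 0.4618 -0.0224  0.147 ] h 2.66 rows>= 3 t 44.8
```

Blue latched (lever flat at 77 mm). Grip and pull.

Call:
drive_tool(plan=[[[0,0,0.06,0],[-0.001,0,0.13,0],[-0.001,0,0.2,0],[-0.001,0,0.223,0],[-0.001,0,0.223,0],[-0.001,0,0.223,0]]])

```text
time_s: 45.37
eef_pos: [0.4611, -0.0224, 0.0581]
eef_rot: [-0.0, 1.0, 0.023, -0.0]
wrist_force: [-0.4, -0.2, -0.1]
opening: 0.599
grasp_force: 0.0
```

Call:
drive_tool(plan=[[[0,0,0,0],[0,0,0,0],[0,0,0,0],[0,0,0,0],[0,0,0,0],[0,0,0,0],[0,0,0,0],[0,0,0,0]]], jaw=1)

```text
time_s: 46.03
eef_pos: [0.4622, -0.0225, 0.0598]
eef_rot: [0.0, 1.0, 0.023, 0.001]
wrist_force: [-1.4, 0.6, 5.5]
opening: 0.237
grasp_force: 58.3
```

Call:
drive_tool(plan=[[[-0.01,0,0,0],[-0.025,0,0,0],[-0.04,0,0,0],[-0.055,0,0,0],[-0.07,0,0,0],[-0.085,0,0,0],[-0.098,0,0,0],[-0.106,0,0,0],[-0.107,0,0,0],[-0.107,0,0,0],[-0.107,0,0,0]]])

```text
time_s: 46.95
eef_pos: [0.4211, -0.0256, 0.0598]
eef_rot: [0.001, 1.0, 0.023, 0.004]
wrist_force: [6.9, -0.7, 2.0]
opening: 0.239
grasp_force: 58.9
```

Run:
```python
from fit import *
im,W,o=look("w30");p=o['eef_pos'];coupler(W,[p[0]+.078,p[1]+.003],0,0.028)
save("w30c",cv2.resize(im[0:220,200:360],(580,600),interpolation=cv2.INTER_CUBIC))
```

```text
[ 0.4211 -0.0256  0.0598] F [ 6.89 -0.73  2.03] M [-0.2   -1.226 -0.075] g 58.9 op 0.239 t 47.0
head [ 0.4999 -0.0225] [53.5 37.5] z 0.0693 n 10476 heading 2.77 origin [ 0.4669 -0.0241] grip [ 0.422  -0.0263] socket [ 0.5069 -0.0222]
```

View pics/w30c.png

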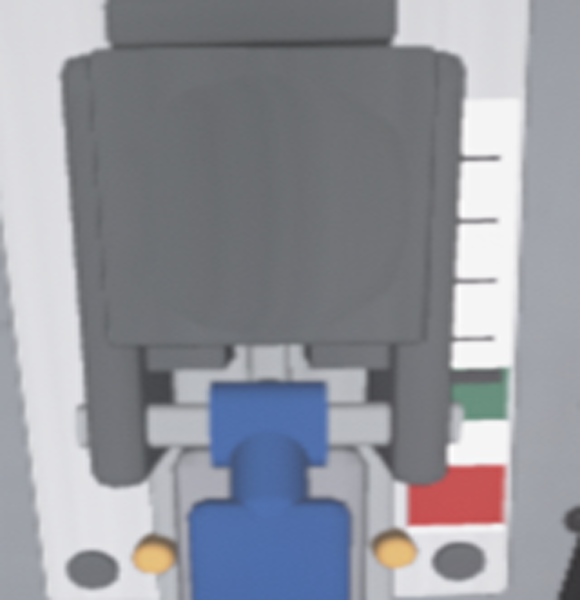

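The pointer is in the upper part of green (crop row 376). I'll draw 2 mm more, hold a second, then return and release.

Call:
drive_tool(plan=[[[-0.005,0,0,0],[-0.005,0,0,0],[-0.005,0,0,0],[-0.005,0,0,0],[-0.005,0,0,0],[-0.005,0,0,0],[-0.005,0,0,0],[-0.005,0,0,0],[-0.005,0,0,0],[-0.005,0,0,0],[-0.005,0,0,0],[-0.005,0,0,0]]])

```text
time_s: 48.0
eef_pos: [0.4193, -0.0258, 0.0598]
eef_rot: [0.001, 1.0, 0.023, 0.004]
wrist_force: [7.6, -1.5, 2.2]
opening: 0.242
grasp_force: 59.0
```

Call:
drive_tool(plan=[[[0.012,0,0,0],[0.03,0,0,0],[0.048,0,0,0],[0.066,0,0,0],[0.082,0,0,0],[0.096,0,0,0],[0.106,0,0,0],[0.11,0,0,0],[0.11,0,0,0],[0.11,0,0,0]]])

```text
time_s: 48.83
eef_pos: [0.4582, -0.0229, 0.0596]
eef_rot: [0.0, 1.0, 0.024, -0.002]
wrist_force: [-15.0, -2.9, 26.6]
opening: 0.239
grasp_force: 62.5
```

Call:
drive_tool(plan=[[[0,0,0,0],[0,0,0,0],[0,0,0,0],[0,0,0,0],[0,0,-0.02,0],[0,0,-0.1,0],[0,0,-0.2,0],[0,0,-0.3,0],[0,0,-0.4,0],[0,0,-0.5,0],[0,0,-0.55,0],[0,0,-0.55,0]]], jaw=0.4)

```text
time_s: 49.83
eef_pos: [0.4627, -0.0231, 0.2845]
eef_rot: [0.002, 1.0, 0.023, 0.005]
wrist_force: [0.3, -0.5, 0.7]
opening: 0.598
grasp_force: 0.0
```

Run:
```python
from fit import *
im,W,o=look("w31");coupler(W,[.539,-.0186],0,0.028);lever(im,W,"blue")
mv(.43,-.25,.38,0,o)
```

```text
[ 0.4627 -0.0231  0.2845] F [ 0.35 -0.45  0.68] M [-0.01  -0.016  0.021] g 0.0 op 0.598 t 49.8
head [ 0.5364 -0.0195] [52.6 36.8] z 0.0692 n 1196 heading 3.42 origin [ 0.5035 -0.0215] grip [ 0.4585 -0.0242] socket [ 0.5434 -0.0191]
blue 1395 [270.  30.] back end [0.604  0.0095 0.0669] front [ 0.6256 -0.0368  0.0665]
row [-0.1058  0.5637 -0.2378] roll 0.0149 | now [ 0.4627 -0.0231  0.2845] h 2.67 rows>= 6 t 49.8
```

Call:
drive_tool(plan=[[[-0.01,0.06,-0.03,0],[-0.06,0.5,-0.23,0.015],[-0.06,0.5,-0.23,0.015],[-0.06,0.5,-0.23,0.015],[-0.06,0.5,-0.23,0.015],[-0.06,0.5,-0.23,0.015],[-0.06,0.5,-0.23,0.015],[-0.06,0.5,-0.23,0.015],[-0.06,0.5,-0.23,0.015],[-0.06,0.5,-0.23,0.015],[-0.06,0.5,-0.23,0.015],[-0.06,0.5,-0.23,0.015]]])

```text
time_s: 50.88
eef_pos: [0.4455, -0.2221, 0.3694]
eef_rot: [-0.0, 1.0, 0.0, -0.0]
wrist_force: [-0.2, -0.1, 0.9]
opening: 0.602
grasp_force: 0.0
```

Run:
```python
from fit import *
im,W,o=look("w32")
for c in ([.539,-.0186],[.5762,-.3302],[.527,-.463]): coupler(W,c,0,.028)
for c in ([.495,-.0205],[.535,-.3325],[.485,-.461]):
    P=near(W,c,.03);P=P[(abs(P[:,1]-c[1])<.007)&(P[:,2]>.06)];print("lever top z",np.percentile(P[:,2],[50,98]).round(4))
P=near(W,[.36,-.46],.05);P=P[(P[:,2]>.02)&(P[:,2]<.07)];print("vial",len(P),np.median(P,0).round(4) if len(P) else "")
```

```text
[ 0.4455 -0.2221  0.3694] F [-0.22 -0.06  0.9 ] M [-0.05   0.023  0.041] g 0.0 op 0.602 t 50.9
head [ 0.5365 -0.0205] [52.6 38.3] z 0.0694 n 819 heading 4.15 origin [ 0.5036 -0.0229] grip [ 0.4587 -0.0262] socket [ 0.5435 -0.02  ]
head [ 0.5766 -0.3317] [52.7 36.9] z 0.0692 n 894 heading 3.96 origin [ 0.5437 -0.334 ] grip [ 0.4988 -0.3371] socket [ 0.5836 -0.3312]
head [ 0.5252 -0.4606] [54.  37.1] z 0.0692 n 834 heading -2.7 origin [ 0.4922 -0.4591] grip [ 0.4472 -0.457 ] socket [ 0.5321 -0.461 ]
lever top z [0.0768 0.0788]
lever top z [0.0763 0.0786]
lever top z [0.0763 0.0783]
vial 434 [ 0.3567 -0.474   0.0485]
```

View pics/w32.png

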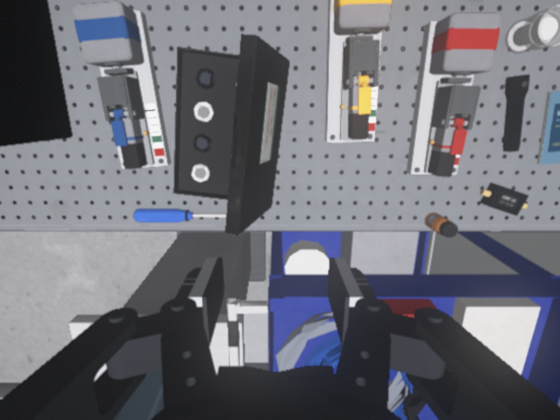

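The final view shows all three couplers seated and latched: blue at (122,110), yellow at (362,75) and red at (455,120). The vial at (440,223) and the torch at (515,110) are still standing where they were. Handing in.

```bash
python3 -c "
from bench import ctrl
print(ctrl.hand_in())"
```

```text
the job is handed in; nothing more can be done
None
```

All three couplers are seated on their own balls and latched. They were pull-tested into green in the order red, yellow, blue, and the gauges are back home. I handed the job in at about 51 s; no verdict came back.

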